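# Probe readings of fossil slabs

## Robot

A 7-joint arm with a two-finger parallel gripper is mounted at the origin on the work surface. World frame = base frame: x ahead of the robot, y to its left, z up, the work surface at z = 0. Lengths are in m, angles in rad, forces in N, time in s.
With the tool pointing down it reaches from about 0.35 to 0.9 m from the base axis. Payload 7.2 kg.
Tool frame: the origin (TCP) lies on the centre line of the jaws, within the pads' length; the fingertips stand 11 mm ahead of it and the grasp point (between the pads) lies 8 mm behind it; z points along the fingers, y is the line along which they close (so a half turn about z gives the same grasp; the last joint's range is limited). The gripper opens to 88 mm and grips with 3 to 60 N. Pads are 20 mm wide; open, the fingers measure 115 mm over their backs; the gripper's body (75 mm by 178 mm) begins 61 mm behind the grasp point.
Start: joints at [1.26, 0.411, -0.013, 1.596, 0.006, 1.134, -0.082], TCP at [0.15, -0.607, 0.21] pointing down, gripper open.
Joint ranges: [-2.95, 2.95], [-0.29, 1.99], [-1.47, 1.44], [0.14, 2.54], [-1.03, 4.17], [0.13, 1.85], [-2.86, 2.86]. Speed limits (rad/s): [2.39, 2.39, 3.01, 3.01, 3.14, 3.14, 3.14].

## Interface

Orientations are given as a unit quaternion [x, y, z, w].
In Python, from station import env gives the robot as it stands.
- The arm moves only by the tool step_arm, never from a script. Its arguments are lists of equal length, an entry for each row: "dp": the shift along the tool's x, y, z in cm, a list of three; "roll": the turn about the tool's z in degrees. A call has 1 to 12 rows; each row shifts and turns the commanded pose from where the row before left it, along the tool's axes as they then stand; what a row does not reach is not made up. A row lasts 1/12 s, in which the tool goes at most 41.7 mm and 7.16 degrees, less where a joint would pass 70% of its speed; a pose out of reach is approached as far as the arm can. A call with a gripper value outside its range is refused whole. "jaw" is the opening in per cent of the stroke, from 0 (shut) to 100 (fully open), set as the call begins (left out, the last holds). The fingers move at their own pace and stop on an object; the grip force is fixed at half the most. Time passes only in rows, so rows that do not move let the fingers close. It gives the time, the measured TCP pose, the force, the opening and the grip force at its end, in the units of the state.
- env.state(): the state, without advancing time (a new reading comes with each control period).
- env.read_camera(name): name is "scene" or "top" or "wrist"; returns a dict with "pixels" (480x640x3 uint8, red, green, blue), "depth" (480x640 float32, m along the optical axis (not along the pixel's ray), 0 where there is no reading), "vfov" (degrees; the focal length in pixels is half the picture's height over the tangent of half this angle, whatever the lens; pixels are square), "cx", "cy" (the principal point, pixels), "R" (3x3) and "t" (3): a world point X has camera coordinates R X + t; the wrist camera has in their place "hand_eye" (4x4, takes a point from camera to tool coordinates, whose origin is the TCP and whose axes are the flange's). Camera axes: x right, y down, z forward; pixel columns grow to the right and rows downward; lengths in m; the calibration is good to about 2 mm. A picture is of the moment at which its call begins: read the wrist's pose just before it.
- env.sign_off(): hands the job in; it is judged then, once.
The state is a dict: "time": time; "joints": joint angles; "dq": joint speeds; "joint_efforts": joint torques, N m; "eef_pos": TCP position; "ee_rot": TCP orientation; "ft_force": force on the tool from outside, world axes, zero at the start; "wrist_torque": the same for the moment, N m; "finger_gap": finger opening in m; "grip_force": force on a finger pad.
Only numpy, scipy, OpenCV 4.12 (cv2) and the standard library are available. Lean on these libraries where they do the work, as an engineer would, in place of code of your own. Each camera call takes 0.05 s, during which the arm holds its last target. There are 200 camera calls.

## Task

Take a probe reading of every stone slab in the wooden rack, from palest to darkest (white, grey, terracotta, black; some may be missing): lift the slab up out of its slot, feed its metal foot green-marked end first into the open end of the gauge's track, slide it until the green mark is right under the needle tip, let go of it, and with it resting there hold the reader's red button fully down for a moment. Then draw the slab back out and stand it fully down in a slot of the rack. Do not touch the needle, and leave everything else on the table where it is.

Things in the scene. Friction and masses are not known exactly. Their poses are not given: they have to be found in the camera images.
- gauge: Fixed blue probe gauge on a dark base plate. Origin on the table top, z up. A straight aluminium T-track runs along its x axis (centre line y=0), floor 10 mm above the table, open only at its -x end (x=-20 mm), black stop at x=140 mm. Behind it a 60 mm wide column stands at x=158 to 202 mm, 175 mm high.
- track_mouth (a point): Middle of the track floor at its open end (gauge x=-20 mm, 10 mm up; no floor before it). Channel inside 33 mm wide, 11 mm high, closed above by two lips 16 mm apart, their tops 27 mm above the table. Flared guide walls before the mouth run out to x=-48 mm, widening to about 56 mm.
- gauge_arm (a point): Middle of the free end of the gauge's arm: 30 mm wide, 135 to 167 mm above the table, it reaches from the column back over the track to gauge x=78 mm and carries the needle.
- needle: Brass needle in a steel chuck (16 mm across) under the gauge's arm, fixed, pointing straight down; origin at the tip.
- needle_tip (a point): Tip of the needle: over the track's centre line at gauge x=90 mm, 95 mm above the table, 9 mm above the top edge of a slab standing in the track.
- reader: Fixed grey reader box 100 x 80 mm, 36 mm high, with a green screen and a red button on top; origin at the centre of its underside.
- read (a joint): Travel of the red push button on the reader: 0 up, 0.006 m fully pressed (5 N); it springs back.
- read_top (a point): Centre of the top face of the red button (32 mm across); press straight down.
- rack: Fixed wooden rack 238 mm (x) x 252 mm (y); origin at the centre of its underside. Four slots along its x axis, centres at y=-96, -32, 32, 96 mm, each 34 mm wide, 214 mm long inside, floor 10 mm above the table, walls to 46 mm (end walls 26 mm) above it. Slabs stand in them, green mark towards rack +x; some slots are empty.
- slab_white_mid (a point): Loose white stone slab on edge, 190 mm long (its x), 10 mm thick (its y), on an steel foot 190 x 30 x 6 mm; 76 mm high in all, 0.5 kg (heavy foot). Point: its middle, 38 mm above the foot's underside. A green mark 12 mm long crosses its top edge near its +x end. May be absent.
- slab_white_mark (a point): Centre of the green mark on the top edge of the white slab, 66 mm from its middle towards its +x end, 76 mm above the foot's underside.
- slab_grey_mid (a point): Loose mid-grey stone slab on edge, 190 mm long (its x), 10 mm thick (its y), on an steel foot 190 x 30 x 6 mm; 76 mm high in all, 0.5 kg (heavy foot). Point: its middle, 38 mm above the foot's underside. A green mark 12 mm long crosses its top edge near its +x end. May be absent.
- slab_grey_mark (a point): Centre of the green mark on the top edge of the mid-grey slab, 76 mm from its middle towards its +x end, 76 mm above the foot's underside.
- slab_terracotta_mid (a point): Loose orange-red terracotta-coloured stone slab on edge, 190 mm long (its x), 10 mm thick (its y), on an steel foot 190 x 30 x 6 mm; 76 mm high in all, 0.5 kg (heavy foot). Point: its middle, 38 mm above the foot's underside. A green mark 12 mm long crosses its top edge near its +x end. May be absent.
- slab_terracotta_mark (a point): Centre of the green mark on the top edge of the orange-red terracotta-coloured slab, 71 mm from its middle towards its +x end, 76 mm above the foot's underside.
- slab_black_mid (a point): Loose black stone slab on edge, 190 mm long (its x), 10 mm thick (its y), on an steel foot 190 x 30 x 6 mm; 76 mm high in all, 0.5 kg (heavy foot). Point: its middle, 38 mm above the foot's underside. A green mark 12 mm long crosses its top edge near its +x end. May be absent.
- slab_black_mark (a point): Centre of the green mark on the top edge of the black slab, 81 mm from its middle towards its +x end, 76 mm above the foot's underside.
- paper_cup: Bystander, to be left alone: white paper cup, 72 mm across, 100 mm high, origin under its centre.
- fossil_cast: Bystander, to be left alone: small white plaster fossil cast 62 x 46 x 46 mm, origin under its centre.
- brush: Bystander, to be left alone: brush lying on the table.
- hammer: Bystander, to be left alone: hammer lying on the table.
- resin: Bystander, to be left alone: amber bottle 60 mm across, 130 mm high.
- jar: Bystander, to be left alone: clear jar 70 mm across, 80 mm high.
Mind the look-alikes: they are no part of the job. Leave any turquoise look-alike of the part that bears slab_grey_mid alone.

How it is judged:
By the outcome, as a careful person would: the job done as asked, in the order asked, and still so for the second after the job is handed in, with the robot touching nothing.
Of slab_white, slab_grey, slab_terracotta, slab_black only 2 to 3 are there at a start; the rules pass over those that are not, and their reading is None.
At some moment in a run one of slab_white, slab_grey, slab_terracotta, slab_black may be knocked a few centimetres aside while the robot is not near it.
It also fails if it takes over 210 s, if anything falls off the work surface, if the arm or the gripper's body presses on something with over 40 N, if the wrist force passes 120 N, or if a joint passes its speed limit or range.

## Working session

There is one attempt and no reset: what is moved stays moved. The work goes in short steps, Python scripts to look and compute and a tool call to move; the robot and the scene stay as the last step left them, time stands still between calls to the robot, and variables do not carry over. Pictures are saved under pics/ and viewed, at most 14 in all, crops included, and the job is handed in when it is done.

Besides the shell and the picture viewer there is one more tool, called after "Request:" in YAML: its name, and indented under it one key for each argument. step_arm: Moves the arm, as the interface text tells. Its arguments: {"type":"object","properties":{"dp":{"type":"array","items":{"type":"array","items":{"type":"number"}}},"roll":{"type":"array","items":{"type":"number"}},"jaw":{"type":"number"}},"required":["dp","roll"]}

```bash
ls; mkdir -p pics; cat > h.py <<'E'
import numpy as np, cv2
from station import env
def cam(n):
    s=env.state(); c=env.read_camera(n)
    c['f']=240/np.tan(np.radians(c['vfov'])/2); c['s']=s
    return c
def save(c,name,crop=None,k=1):
    im=c['pixels'][:,:,::-1]
    if crop: im=im[crop[1]:crop[3],crop[0]:crop[2]]
    if k!=1: im=cv2.resize(im,None,fx=k,fy=k,interpolation=cv2.INTER_CUBIC)
    cv2.imwrite('pics/'+name+'.png',im)
def ext(c):
    if 'R' in c: return np.array(c['R']),np.array(c['t'])
    from scipy.spatial.transform import Rotation as Ro
    T=np.eye(4);T[:3,:3]=Ro.from_quat(c['s']['ee_rot']).as_matrix();T[:3,3]=c['s']['eef_pos']
    M=np.linalg.inv(T@np.array(c['hand_eye'])); return M[:3,:3],M[:3,3]
def ray(c,u,v,z):
    R,t=ext(c); o=-R.T@t; d=R.T@np.array([(u-c['cx'])/c['f'],(v-c['cy'])/c['f'],1])
    return o+d*(z-o[2])/d[2]
def pts(c):
    R,t=ext(c); v,u=np.mgrid[:480,:640]; d=c['depth']
    P=np.stack([(u-c['cx'])/c['f']*d,(v-c['cy'])/c['f']*d,d],-1)
    return (P-t)@R
E
python3 - <<'E'
from h import *
for n in('scene','top'):
    c=cam(n);save(c,n);print(n,c['vfov'],c['cx'],c['cy'],ext(c))
s=env.state();print(s)
E
```

```text
pics
scene 54.449360603529044 322.1799273849913 235.74580182355015 (array([[ 0.72572433,  0.68780101, -0.01593653],
       [ 0.53768291, -0.58147598, -0.6105594 ],
       [-0.42921008,  0.43452901, -0.79181011]]), array([-0.36996843, -0.20205989,  1.4743598 ]))
top 51.583178828354036 314.98832654944374 231.99901992549857 (array([[-0.0105426 , -0.99987102, -0.01211598],
       [-0.9937594 ,  0.0118222 , -0.11091661],
       [ 0.11104554,  0.01087102, -0.99375586]]), array([-0.00431196,  0.53777976,  1.23243661]))
{'time': 0.1, 'joints': array([ 1.25979843,  0.41181223, -0.01273305,  1.59692828,  0.00560278,
        1.13425339, -0.08221311]), 'dq': array([ 0.001729  ,  0.00010674,  0.00061944, -0.00254834, -0.00095266,
        0.00034394,  0.00125228]), 'joint_efforts': array([ 2.36122076e-03, -5.89095104e+01,  6.43521678e-01, -2.91709882e+01,
       -5.38117415e-02,  1.45452895e-02,  3.54688643e-05]), 'eef_pos': array([ 0.15013087, -0.606245  ,  0.20901097]), 'ee_rot': array([ 9.92638061e-01,  1.21116530e-01, -1.27065246e-04, -6.70878215e-04]), 'ft_force': array([-0.68261076,  0.59355239, -1.02768754]), 'wrist_torque': array([-0.0095953 , -0.05376778, -0.01552377]), 'grip_force': 0.0, 'finger_gap': 0.0878454263749711}
```

View pics/top.png

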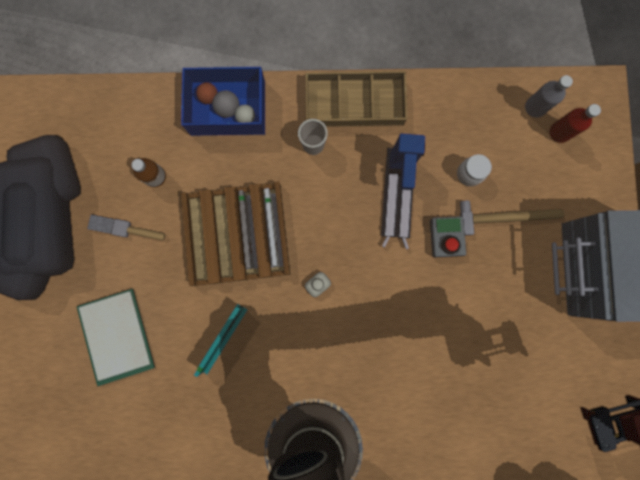

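View pics/scene.png

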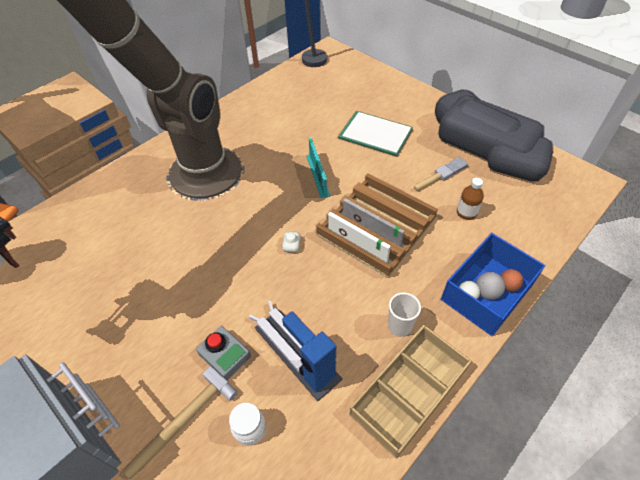

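The top view shows the rack at about (235,235). A mid-grey slab stands at (247,228) and a white one at (272,228), with marks towards the top of the image, and two slots are empty. The turquoise look-alike lies at (220,340), the gauge at (405,180) with its mouth at about (397,240), and the reader button at (452,244).

There are two grey/blue-ish slab candidates. The one at (247,228) is mid-grey and in the rack, so it fits. The turquoise one at (220,340) on the table is the look-alike.

```bash
python3 - <<'E'
from h import *
c=cam('top');P=pts(c);hsv=cv2.cvtColor(c['pixels'],cv2.COLOR_RGB2HSV)
save(c,'crop1',(170,120,490,300),2.5)
def rep(n,m):
    p=P[m];print(n,m.sum(),p.mean(0).round(4), p.min(0).round(3),p.max(0).round(3))
    if len(p)>10:
        q=p[:,:2]-p[:,:2].mean(0);w,v=np.linalg.eigh(q.T@q);print('  dir',np.degrees(np.arctan2(v[1,1],v[0,1])).round(2))
roi=np.zeros((480,640),bool);roi[175:290,175:300]=1
top=roi&(P[:,:,2]>.078)&(P[:,:,2]<.092)
rep('white',top&(np.arange(640)[None]>260)); rep('grey',top&(np.arange(640)[None]<258)&(np.arange(640)[None]>235))
H,S,V=[hsv[...,i].astype(int) for i in range(3)]
r=np.zeros_like(roi);r[200:270,420:480]=1
red=r&((H<8)|(H>172))&(S>130);rep('button',red)
print(np.argwhere(red).mean(0),np.percentile(P[red][:,2],[5,25,50,75,95]))
g=np.zeros_like(roi);g[120:260,375:430]=1
al=g&(P[:,:,2]>.018)&(P[:,:,2]<.036)&(S<60)&(V>110);rep('lips',al)
col=g&(P[:,:,2]>.165);rep('col',col); arm=g&(P[:,:,2]>.125);rep('arm+col',arm)
p=P[roi&(P[:,:,2]>.04)&(P[:,:,2]<.065)];print('wall z',np.percentile(p[:,2],[5,25,50,75,95]))
E
```

```text
white 336 [0.5481 0.0989 0.0858] [0.455 0.084 0.078] [0.642 0.113 0.092]
  dir -173.79
grey 348 [0.5439 0.1624 0.0858] [0.451 0.149 0.078] [0.638 0.177 0.092]
  dir -174.23
button 165 [ 0.5001 -0.346   0.0632] [ 0.398 -0.367  0.045] [ 0.519 -0.024  1.284]
  dir 107.6
[244.09090909 451.48484848] [0.04682337 0.05353176 0.05696899 0.05883082 0.06194641]
lips 853 [ 0.5918 -0.2195  0.0269] [ 0.497 -0.253  0.018] [ 0.685 -0.18   0.035]
  dir -179.97
col 906 [ 0.6886 -0.2237  0.2122] [ 0.398 -0.265  0.165] [ 0.749 -0.024  1.284]
  dir 150.11
arm+col 1175 [ 0.6861 -0.2234  0.1988] [ 0.398 -0.269  0.126] [ 0.749 -0.024  1.284]
  dir 151.53
wall z [0.041877   0.04432319 0.04596358 0.04772832 0.05069973]
```

View pics/crop1.png

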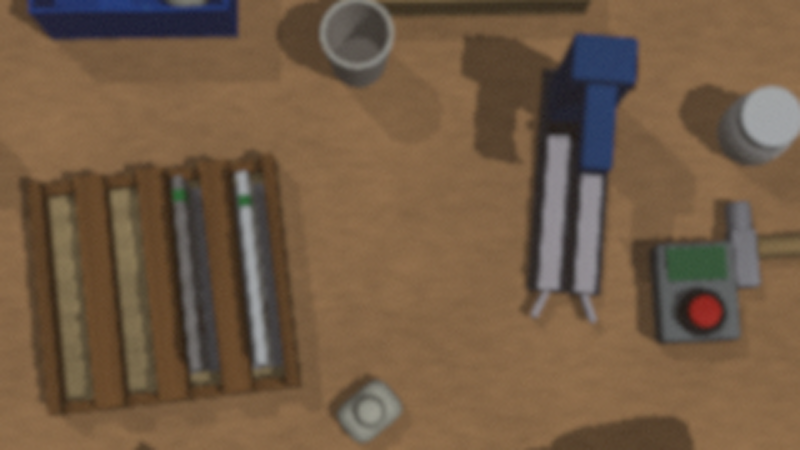

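The crop shows the grey slab with its mark at (180,195) and the white slab with its mark at (243,200). The gauge track's flared mouth is at about (563,305), and the red button is at (704,311). Next I'll move the wrist camera over the gauge.

Request:
step_arm:
  dp:
    - [0, 0, -3]
    - [0, 0, -3]
    - [0, 0, -3]
    - [2.9, -2, 0]
    - [2.9, -2, 0]
    - [2.9, -2, 0]
    - [2.9, -2, 0]
    - [2.9, -2, 0]
    - [2.9, -2, 0]
    - [2.9, -2, 0]
    - [2.9, -2, 0]
    - [2.9, -2, 0]
  roll: [0, 0, 0, 0, 0, 0, 0, 0, 0, 0, 0, 0]

```text
time: 1.15
eef_pos: [0.361, -0.3677, 0.2997]
ee_rot: [0.993, 0.121, -0.0, 0.0]
ft_force: [0.1, -1.6, -0.4]
finger_gap: 0.0878
grip_force: 0.0
```

Request:
step_arm:
  dp:
    - [2.9, -2, 0]
    - [2.9, -2, 0]
    - [2.9, -2, 0]
    - [0, 0, 0]
    - [0, 0, 0]
    - [0, 0, 0]
    - [0, 0, 0]
    - [0, 0, 0]
  roll: [0, 0, 0, 6, 6, 6, 0, 0]
  jaw: 40

```text
time: 1.82
eef_pos: [0.4302, -0.29, 0.2996]
ee_rot: [0.999, -0.034, -0.0, -0.0]
ft_force: [0.1, 0.8, -0.3]
finger_gap: 0.0381
grip_force: 0.0
```

```bash
python3 - <<'E'
from h import *
c=cam('wrist');save(c,'w1');print(c['hand_eye'],c['vfov'],c['s']['eef_pos'],c['s']['ee_rot'],c['s']['time'],c['s']['finger_gap'])
E
```

```text
[[ 5.08595256e-04 -9.67515772e-01 -2.52810152e-01  6.78979404e-02]
 [ 9.99999704e-01  3.46133956e-04  6.87096788e-04 -8.20980231e-04]
 [-5.77270801e-04 -2.52810427e-01  9.67515661e-01 -1.75071171e-01]
 [ 0.00000000e+00  0.00000000e+00  0.00000000e+00  1.00000000e+00]] 62.17055830275347 [ 0.43022083 -0.2899529   0.29958367] [ 9.99420285e-01 -3.40449733e-02 -1.80070809e-04 -4.35633775e-05] 1.8167 0.03813356898748586
```

View pics/w1.png

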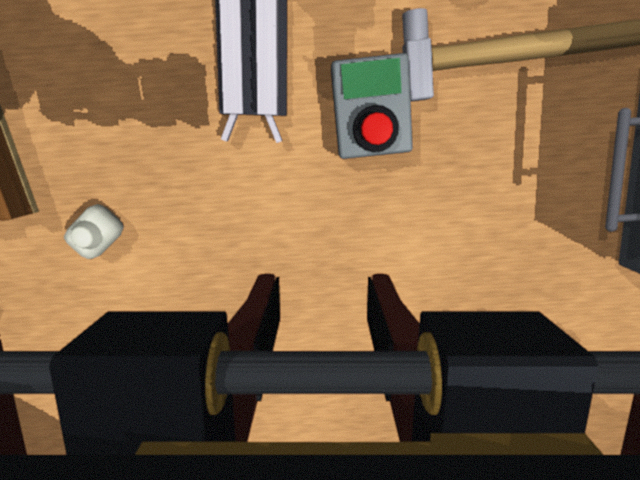

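The wrist view shows the track mouth at about (252,115) with its flares ending at (225,138) and (280,138). The red button is at (377,128). I'll centre over the track and measure.

Request:
step_arm:
  dp:
    - [1, -3.2, 0]
    - [1, -3.2, 0]
    - [0, 0, 0]
    - [0, 0, 0]
    - [0, 0, 0]
  roll: [0, 0, 0, 0, 0]

```text
time: 2.28
eef_pos: [0.4545, -0.2283, 0.2997]
ee_rot: [0.999, -0.035, -0.0, 0.0]
ft_force: [-0.3, -0.3, 1.0]
finger_gap: 0.0354
grip_force: 0.0
```

```bash
python3 - <<'E'
from h import *
c=cam('wrist');save(c,'w2');hsv=cv2.cvtColor(c['pixels'],cv2.COLOR_RGB2HSV);P=pts(c)
H,S,V=[hsv[...,i].astype(int) for i in range(3)]
print(c['s']['eef_pos'],c['s']['ee_rot'])
n,l,st,ce=cv2.connectedComponentsWithStats(((S<45)&(V>150)).astype(np.uint8))
for i in range(1,n):
    if st[i,4]>150 and st[i,1]<300:
        x,y,w,h,a=st[i]; print('bright',st[i],ray(c,*ce[i],.027).round(4))
        if h>60:
            rows=[];
            for v in range(y+2,y+h-2,6):
                u=np.where(l[v]==i)[0]; rows.append([*ray(c,u.min(),v,.027)[:2],*ray(c,u.max(),v,.027)[:2],u.min(),u.max(),v])
            r=np.array(rows);print(r.round(4)[[0,len(r)//2,-1]])
red=((H<6)|(H>174))&(S>170)&(V>120);red[300:]=0
n,l,st,ce=cv2.connectedComponentsWithStats(red.astype(np.uint8));i=1+np.argmax(st[1:,4])
print('red',st[i],ce[i],ray(c,*ce[i],.05).round(4),np.median(P[l==i],0).round(4))
E
```

```text
[ 0.45453714 -0.22825759  0.29972186] [ 9.99390767e-01 -3.49001556e-02 -1.22581975e-04  2.44254552e-04]
bright [ 279    0   24  160 2850] [ 0.5897 -0.204   0.027 ]
[[ 6.543e-01 -2.003e-01  6.529e-01 -2.204e-01  2.820e+02  3.020e+02
   2.000e+00]
 [ 5.812e-01 -1.933e-01  5.798e-01 -2.132e-01  2.820e+02  3.010e+02
   8.000e+01]
 [ 5.076e-01 -1.840e-01  5.071e-01 -1.906e-01  2.800e+02  2.860e+02
   1.520e+02]]
bright [ 316    0   23  161 2813] [ 0.5872 -0.2411  0.027 ]
[[ 6.517e-01 -2.374e-01  6.504e-01 -2.565e-01  3.190e+02  3.380e+02
   2.000e+00]
 [ 5.786e-01 -2.300e-01  5.773e-01 -2.500e-01  3.170e+02  3.360e+02
   8.000e+01]
 [ 4.971e-01 -2.407e-01  4.968e-01 -2.462e-01  3.320e+02  3.370e+02
   1.580e+02]]
bright [ 467   30   23   89 1664] [ 0.5697 -0.3992  0.027 ]
[[ 6.135e-01 -3.917e-01  6.127e-01 -4.040e-01  4.720e+02  4.840e+02
   3.200e+01]
 [ 5.736e-01 -3.875e-01  5.721e-01 -4.095e-01  4.670e+02  4.880e+02
   7.400e+01]
 [ 5.312e-01 -3.906e-01  5.298e-01 -4.110e-01  4.690e+02  4.880e+02
   1.160e+02]]
bright [ 397   79   71   96 1713] [ 0.5117 -0.3559  0.027 ]
[[ 5.670e-01 -3.834e-01  5.670e-01 -3.834e-01  4.630e+02  4.630e+02
   8.100e+01]
 [ 5.229e-01 -3.151e-01  5.179e-01 -3.876e-01  3.990e+02  4.660e+02
   1.290e+02]
 [ 4.777e-01 -3.153e-01  4.759e-01 -3.419e-01  4.000e+02  4.240e+02
   1.710e+02]]
bright [  0 191  16  40 310] [0.4592 0.1362 0.027 ]
bright [ 121  224   54   51 1616] [ 0.4067 -0.0194  0.027 ]
red [423 133  30  31 742] [437.5902965  148.23989218] [ 0.5008 -0.3505  0.05  ] [ 0.5013 -0.3483  0.0581]
```

View pics/w2.png

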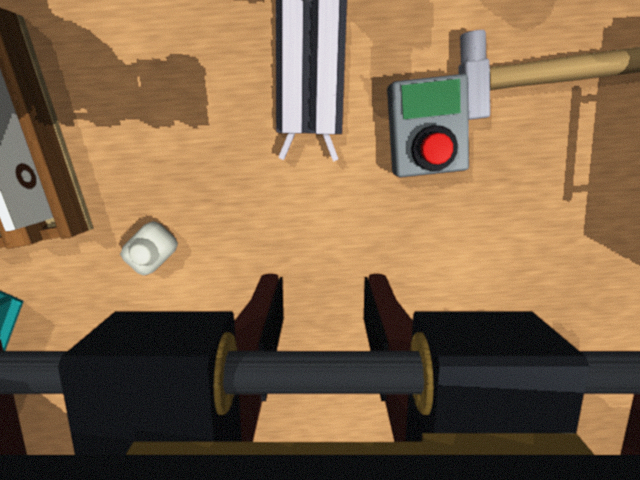

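The track is at (312,65), its mouth edge is at about row 133, and the button is at (437,148). I'll fit the lip lines now.

```bash
cat >> h.py <<'E'
def yaw(c):
    from scipy.spatial.transform import Rotation as Ro
    m=Ro.from_quat(c['s']['ee_rot']).as_matrix()[:,0]; return np.degrees(np.arctan2(m[1],m[0]))
E
python3 - <<'E'
from h import *
c=cam('wrist');hsv=cv2.cvtColor(c['pixels'],cv2.COLOR_RGB2HSV)
S,V=hsv[...,1].astype(int),hsv[...,2].astype(int)
g=c['pixels'].astype(float).mean(2)
ins=[];out=[]
for v in range(2,128,3):
    row=g[v,265:355]; 
    th=120; b=row>th
    # subpixel threshold crossings inside lips
    x=np.arange(265,355)
    e=[x[i]+(th-row[i])/(row[i+1]-row[i]) for i in range(89) if b[i]!=b[i+1]]
    e=np.array(e)
    L=e[(e>276)&(e<288)];a=e[(e>296)&(e<308)];d=e[(e>310)&(e<324)]
    if len(a)==1 and len(d)==1: ins.append(ray(c,(a[0]+d[0])/2,v,.027)[:2]); out.append((d[0]-a[0]))
ins=np.array(ins);p=np.polyfit(ins[:,0],ins[:,1],1);print(len(ins),'slope deg',np.degrees(np.arctan(p[0])),'y(.5,.6)',np.polyval(p,[.5,.6]),'res',np.std(ins[:,1]-np.polyval(p,ins[:,0])),np.mean(out))
# mouth end: column profile in lips
for u in (288,292,325,330):
    print(u,g[124:142,u].round().astype(int))
print(yaw(c))
for v in (132,133,134,135): print(v,ray(c,310,v,.027).round(4))
# top cam: column
c=cam('top');P=pts(c);hsv=cv2.cvtColor(c['pixels'],cv2.COLOR_RGB2HSV);H,S=hsv[...,0],hsv[...,1]
m=(H>105)&(H<125)&(S>120);m[:,:375]=0;m[:,435:]=0;m[:120]=0;m[230:]=0
q=m&(P[...,2]>.165)&(P[...,2]<.185);cnt=cv2.findContours(q.astype(np.uint8),0,2)[0];k=max(cnt,key=cv2.contourArea);(x,y),wh,a=cv2.minAreaRect(k)
print('coltop px',x,y,wh,a,ray(c,x,y,.175).round(4))
E
```

```text
42 slope deg -5.485979851231271 y(.5,.6) [-0.2142071  -0.22381131] res 6.718810018511267e-05 14.643238555670477
288 [221 222 223 222 218 224 225 216 186 165 188 216 223 221 222 221 223 218]
292 [223 224 225 225 223 223 227 226 196 181 195 195 188 168 149 147 152 151]
325 [226 228 227 224 224 225 228 227 224 205 185 200 210 221 222 212 199 181]
330 [226 225 225 226 226 224 224 228 224 188 135 140 149 157 168 183 202 207]
-4.092798692340396
132 [ 0.5262 -0.2193  0.027 ]
133 [ 0.5252 -0.2192  0.027 ]
134 [ 0.5241 -0.2191  0.027 ]
135 [ 0.5231 -0.219   0.027 ]
coltop px 411.0 161.0 (52.0, 24.0) 90.0 [ 0.6817 -0.2324  0.175 ]
```

Request:
step_arm:
  dp:
    - [-0.3, -3.6, 0]
    - [-0.3, -3.6, 0]
    - [-0.3, -3.6, 0]
    - [-0.3, -3.6, 0]
    - [-0.3, -3.6, 0]
    - [-0.3, -3.6, 0]
    - [-0.3, -3.6, 0]
    - [-0.3, -3.6, 0]
    - [-0.3, -3.6, 0]
    - [-0.3, -3.4, 0]
    - [0, 0, 0]
    - [0, 0, 0]
  roll: [0, 0, 0, 0, 0, 0, 0, 0, 0, 0, -5, -5]

```text
time: 3.43
eef_pos: [0.4503, 0.1332, 0.2998]
ee_rot: [0.998, 0.055, 0.0, -0.0]
ft_force: [0.6, -0.4, -0.3]
finger_gap: 0.0352
grip_force: 0.0
```

Request:
step_arm:
  dp:
    - [0, 0, 0]
    - [0, 0, 0]
  roll: [0, 0]

```text
time: 3.6
eef_pos: [0.4507, 0.1308, 0.2996]
ee_rot: [0.999, 0.05, -0.0, 0.0]
ft_force: [0.3, -0.9, 1.3]
finger_gap: 0.0349
grip_force: 0.0
```

```bash
cat > slab.py <<'E'
from h import *
def slabs(c,show=False):
    # stone top edges: depth band at z .086; fit by colour-free strips
    P=pts(c);hsv=cv2.cvtColor(c['pixels'],cv2.COLOR_RGB2HSV);H,S,V=[hsv[...,i].astype(int) for i in range(3)]
    gr=((H>45)&(H<85)&(S>110)).astype(np.uint8);gr[285:]=0
    n,l,st,ce=cv2.connectedComponentsWithStats(gr);out=[]
    for i in range(1,n):
        if st[i,4]>25: print('green',st[i],ray(c,*ce[i],.086).round(4),P[l==i].mean(0).round(4))
E
python3 - <<'E'
from slab import *
c=cam('wrist');save(c,'w3');print(c['s']['eef_pos'],yaw(c));slabs(c)
E
```

```text
[0.45071741 0.13076922 0.29963626] 5.695077247239697
green [293   7  14  15 180] [0.6184 0.169  0.086 ] [0.6186 0.1691 0.0851]
green [363  24  14  17 177] [0.6118 0.1061 0.086 ] [0.6116 0.1061 0.0867]
green [  0 210  76  75 820] [0.3867 0.4021 0.086 ] [0.3612 0.4523 0.0117]
```

View pics/w3.png

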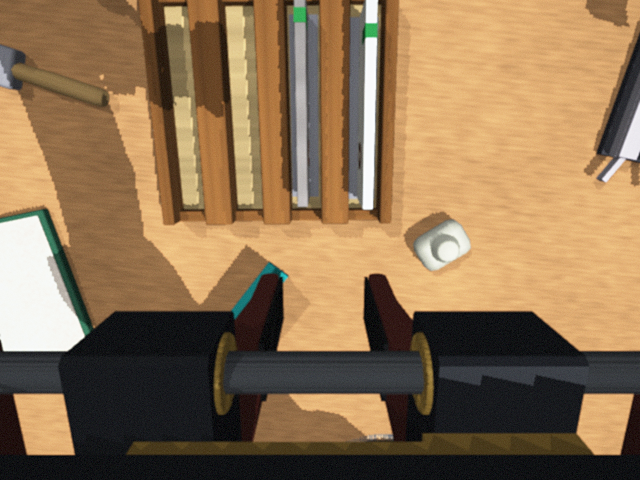

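In this view the white slab's mark is at (370,31) and its near end at (367,208). The grey slab's mark is at (300,14) and its near end at (302,206). Both stand in the rack, and the turquoise look-alike is off the rack at (270,275). I'll grasp the white slab first.

Request:
step_arm:
  dp:
    - [2.3, 1, 0]
    - [2.3, 1, 0]
    - [2.3, 1, 0]
    - [2.3, 1.1, 0]
    - [0, 0, 0]
    - [0, 0, 3.5]
    - [0, 0, 3.5]
    - [0, 0, 3.5]
    - [0, 0, 3.5]
    - [0, 0, 3]
    - [0, 0, 0]
    - [0, 0, 0]
  roll: [0, 0, 0, 0, 0, 0, 0, 0, 0, 0, 0, 0]

```text
time: 4.65
eef_pos: [0.5452, 0.0997, 0.1291]
ee_rot: [0.999, 0.051, -0.002, 0.0]
ft_force: [0.9, -0.8, 0.1]
finger_gap: 0.0351
grip_force: 0.0
```

```bash
python3 - <<'E'
from slab import *
c=cam('wrist');save(c,'w4');print(c['s']['eef_pos'],yaw(c),c['s']['finger_gap']);slabs(c)
c=cam('top');P=pts(c);m=(P[...,2]>.08)&(P[...,2]<.092);m[:175]=0;m[290:]=0;m[:,:262]=0;m[:,300:]=0;print(m.sum(),P[m].mean(0))
E
```

```text
[0.54521944 0.09968151 0.12913741] 5.808277330030695 0.03512606510220731
green [195 100  35  24 743] [0.6186 0.1665 0.086 ] [0.6187 0.1673 0.0828]
green [318 126  20  22 412] [0.6123 0.1052 0.086 ] [0.6123 0.1052 0.0871]
0 [nan nan nan]<stdin>:3: RuntimeWarning: Mean of empty slice.
  ret = um.true_divide(
```

View pics/w4.png

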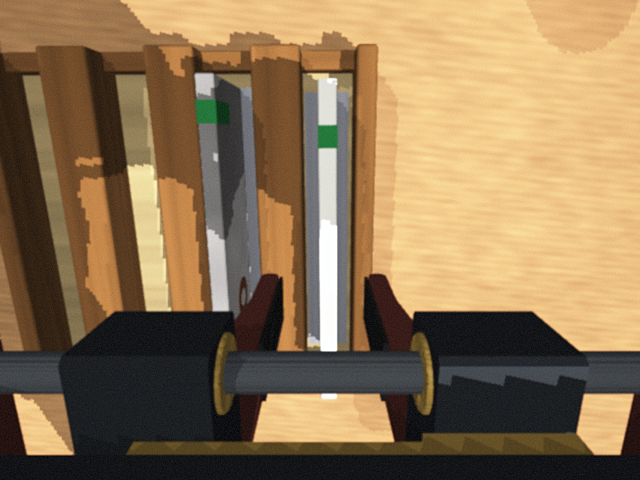

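The view confirms the white slab sits between the open fingers, with its mark at (328,136). I'll descend and grip.

Request:
step_arm:
  dp:
    - [0.1, 0.1, 2.5]
    - [0, 0, 2.5]
    - [0, 0, 1.3]
    - [0, 0, 0]
    - [0, 0, 0]
  roll: [0, 0, 0, 0, 0]

```text
time: 5.17
eef_pos: [0.5478, 0.0996, 0.0679]
ee_rot: [0.999, 0.051, 0.0, -0.0]
ft_force: [0.9, 0.2, -0.0]
finger_gap: 0.0354
grip_force: 0.0
```

Request:
step_arm:
  dp:
    - [0, 0, 0]
    - [0, 0, 0]
    - [0, 0, 0]
    - [0, 0, 0]
    - [0, 0, 0]
    - [0, 0, 0]
  roll: [0, 0, 0, 0, 0, 0]
  jaw: 0

```text
time: 5.67
eef_pos: [0.5479, 0.099, 0.0675]
ee_rot: [0.999, 0.051, 0.001, 0.0]
ft_force: [-0.3, -2.3, 5.9]
finger_gap: 0.0094
grip_force: 30.0
```

Request:
step_arm:
  dp:
    - [0, 0, -1]
    - [0, 0, -2]
    - [0, 0, -3]
    - [0, 0, -3]
    - [0, 0, -2]
    - [0, 0, 0]
    - [0, 0, 0]
  roll: [0, 0, 0, 0, 0, 0, 0]

```text
time: 6.25
eef_pos: [0.5473, 0.0995, 0.177]
ee_rot: [0.999, 0.052, 0.0, 0.0]
ft_force: [-0.7, -0.3, -5.5]
finger_gap: 0.0097
grip_force: 29.9
```

```bash
python3 - <<'E'
from slab import *
c=cam('wrist');save(c,'w5',(160,60,500,400),1.2);print(c['s']['eef_pos'],yaw(c),c['s']['finger_gap'],c['s']['ft_force'],c['s']['wrist_torque']);slabs(c)
E
```

```text
[0.54725664 0.09945123 0.17697624] 5.908939242485123 0.009743149259096875 [-0.68360757 -0.2660216  -5.4927037 ] [ 0.03331702  0.05563834 -0.04800741]
green [218 110  27  20 475] [0.6186 0.1672 0.086 ] [0.6186 0.1677 0.0833]
green [309 129  29  31 823] [0.6097 0.1069 0.086 ] [0.6117 0.1071 0.1964]
```

Request:
step_arm:
  dp:
    - [-1.9, 2.86, 0]
    - [-1.9, 2.86, 0]
    - [-1.9, 2.86, 0]
    - [-1.9, 2.86, 0]
    - [-1.9, 2.86, 0]
    - [-1.9, 2.86, 0]
    - [-1.9, 2.86, 0]
    - [-1.9, 2.86, 0]
    - [-1.9, 2.86, 0]
    - [-1.8, 2.86, 0]
    - [0, 0, 0]
    - [0, 0, 0]
  roll: [0, 0, 0, 0, 0, 0, 0, 0, 0, 0, 5.7, 5.7]

```text
time: 7.3
eef_pos: [0.3859, -0.2062, 0.1746]
ee_rot: [0.999, -0.052, -0.002, -0.001]
ft_force: [0.5, 0.2, -4.7]
finger_gap: 0.0098
grip_force: 29.9
```

Request:
step_arm:
  dp:
    - [0, 0, 0]
    - [0, 0, 0]
    - [0, 0, 0]
  roll: [0, 0, 0]

```text
time: 7.55
eef_pos: [0.3883, -0.2038, 0.1758]
ee_rot: [0.999, -0.046, -0.001, -0.0]
ft_force: [-1.1, -0.1, -5.0]
finger_gap: 0.0097
grip_force: 29.9
```

```bash
cat > go.py <<'E'
import sys
from h import *
# go.py x y yaw : tool-frame cm to a TCP target
s=env.state();c={'s':s};p=np.array(s['eef_pos']);a=np.radians(yaw(c))
x,y,w=map(float,sys.argv[1:4]);d=np.array([x,y])-p[:2]
print(p.round(4),np.degrees(a).round(2),'tx ty cm',(100*np.array([np.cos(a)*d[0]+np.sin(a)*d[1],np.sin(a)*d[0]-np.cos(a)*d[1]])).round(2),'roll',round(np.degrees(a)-w,2),'F',s['ft_force'].round(1),s['time'])
g=np.radians(-5.49);e=np.array([np.cos(g),np.sin(g)]);q=p[:2]-[.5248,-.2166];print('gauge x',(1000*(q@e)-20).round(1),'y',(1000*(q@[-e[1],e[0]])).round(1))
E
python3 go.py .389 -.204 -5.5
```

```text
[ 0.3883 -0.2038  0.1758] -5.25 tx ty cm [0.07 0.01] roll 0.25 F [-1.1 -0.1 -5. ] 7.55
gauge x -157.1 y -0.3
```

Request:
step_arm:
  dp:
    - [0, 0, 3]
    - [0, 0, 3]
    - [0, 0, 3]
    - [0, 0, 1.6]
    - [0, 0, 0]
    - [0, 0, 0]
    - [0, 0, 0]
  roll: [0.25, 0, 0, 0, 0, 0, 0]

```text
time: 8.13
eef_pos: [0.3897, -0.2045, 0.0716]
ee_rot: [0.999, -0.049, 0.001, 0.0]
ft_force: [0.5, -0.2, -4.1]
finger_gap: 0.0095
grip_force: 29.9
```

```bash
python3 go.py .389 -.204 -5.5; python3 - <<'E'
from h import *
c=cam('wrist');save(c,'w6')
E
```

```text
[ 0.3897 -0.2045  0.0716] -5.64 tx ty cm [-0.07 -0.05] roll -0.14 F [ 0.5 -0.2 -4.1] 8.1333
gauge x -155.7 y -0.9
```

View pics/w6.png

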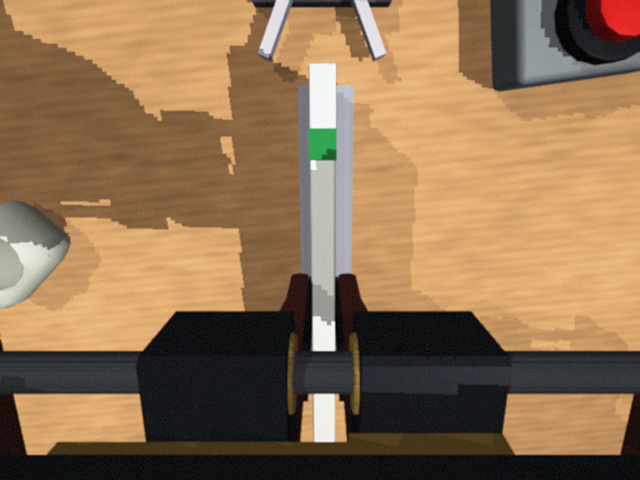

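The foot is aligned with the flare: its centre is at about (326,85) and the flare tips are at (264,55) and (380,55). I'll feed it in.

Request:
step_arm:
  dp:
    - [0.5, -0.1, 0.15]
    - [1, 0, 0]
    - [1, 0, 0]
    - [1, 0, 0]
    - [1, 0, 0]
    - [0.5, 0, 0]
    - [0, 0, 0]
  roll: [0, 0, 0, 0, 0, 0, 0]

```text
time: 8.77
eef_pos: [0.4404, -0.2084, 0.0692]
ee_rot: [0.999, -0.05, 0.001, -0.0]
ft_force: [0.0, 0.5, -5.0]
finger_gap: 0.0095
grip_force: 29.9
```

```bash
python3 go.py .5696 -.2209 -5.5; python3 - <<'E'
from h import *
c=cam('wrist');save(c,'w7')
E
```

```text
[ 0.4404 -0.2084  0.0692] -5.69 tx ty cm [12.98 -0.03] roll -0.19 F [ 0.   0.5 -5. ] 8.7667
gauge x -104.8 y 0.1
```

View pics/w7.png

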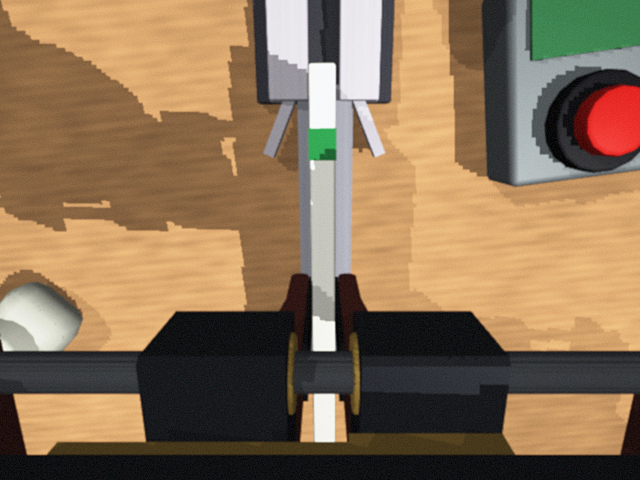

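The foot's front is entering between the lips: the gap centre is at about (324,60) and the slab is at (322,90). I'll carry on.

Request:
step_arm:
  dp:
    - [1, 0, 0]
    - [1, 0, 0]
    - [1, 0, 0]
    - [1, 0, 0]
    - [0, 0, 0]
  roll: [-0.1, 0, 0, 0, 0]

```text
time: 9.23
eef_pos: [0.4814, -0.2125, 0.0695]
ee_rot: [0.999, -0.049, 0.001, -0.0]
ft_force: [1.0, 0.6, -5.2]
finger_gap: 0.0099
grip_force: 29.9
```

Request:
step_arm:
  dp:
    - [1.5, 0, 0]
    - [1.5, 0, 0]
    - [1.5, 0, 0]
    - [1.5, 0, 0]
    - [1, 0, 0]
    - [0.5, 0, 0]
    - [0, 0, 0]
    - [0, 0, 0]
  roll: [0, 0, 0, 0, 0, 0, 0, 0]

```text
time: 9.9
eef_pos: [0.5526, -0.2197, 0.069]
ee_rot: [0.999, -0.049, -0.0, -0.0]
ft_force: [-0.1, 0.8, -4.4]
finger_gap: 0.0094
grip_force: 30.0
```

```bash
python3 go.py .5696 -.2209 -5.5; python3 - <<'E'
from slab import *
c=cam('wrist');save(c,'w8',(200,0,480,200),2.5);slabs(c)
c=cam('scene');save(c,'s8',(230,280,370,400),5)
E
```

```text
[ 0.5526 -0.2197  0.069 ] -5.64 tx ty cm [ 1.7  -0.05] roll -0.14 F [-0.1  0.8 -4.4] 9.9
gauge x 8.0 y -0.5
green [309 129  29  31 858] [ 0.617  -0.2254  0.086 ] [ 0.617  -0.2253  0.0877]
```

View pics/s8.png

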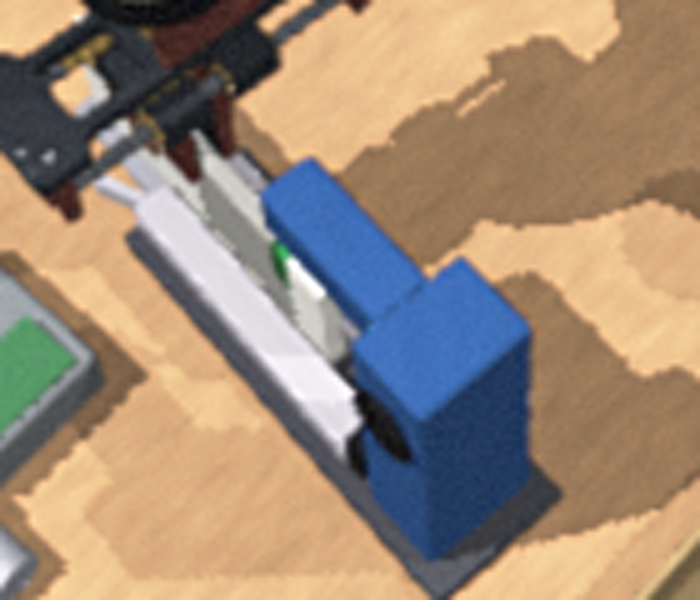

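The scene crop shows the green mark at (280,262), just short of the blue arm's free end. The needle itself is hidden, so I'll check the arm end numerically from the wrist view.

```bash
python3 - <<'E'
from slab import *
c=cam('wrist');hsv=cv2.cvtColor(c['pixels'],cv2.COLOR_RGB2HSV);H,S,V=[hsv[...,i].astype(int) for i in range(3)]
P=pts(c);m=(H>100)&(H<125)&(S>110)&(V>40);m[200:]=0
print(m.sum());g=np.radians(-5.49);e=np.array([np.cos(g),np.sin(g)])
def G(p): q=p[:2]-[.5248,-.2166];return (1000*(q@e)-20).round(1),(1000*(q@[-e[1],e[0]])).round(1)
for v in range(0,60,4):
    u=np.where(m[v])[0]
    if len(u)>5: print(v,u.min(),u.max(),P[v,u[len(u)//2]].round(4),G(ray(c,u.mean(),v,.167)),G(ray(c,u.min(),v,.167)),G(ray(c,u.max(),v,.167)))
R,t=ext(c);print('cam',-R.T@t,G(-R.T@t))
# needle: brass
b=(H>15)&(H<32)&(S>90)&(P[...,2]>.094)&(P[...,2]<.135);b[:, :290]=0;b[:,360:]=0;b[140:]=0;print('brass',b.sum(),P[b].mean(0) if b.sum() else '')
v,u=130,323
print('col profile',[(int(v),c['pixels'][v,323].tolist(),P[v,323].round(3).tolist()) for v in range(30,130,8)])
E
```

```text
18916
0 240 401 [ 0.6423 -0.2276  0.1677] (np.float64(98.2), np.float64(0.3)) (np.float64(98.3), np.float64(14.3)) (np.float64(98.2), np.float64(-13.6))
4 240 401 [ 0.6418 -0.2276  0.1672] (np.float64(97.6), np.float64(0.3)) (np.float64(97.6), np.float64(14.3)) (np.float64(97.6), np.float64(-13.6))
8 240 401 [ 0.6412 -0.2275  0.1673] (np.float64(97.0), np.float64(0.4)) (np.float64(97.0), np.float64(14.4)) (np.float64(97.0), np.float64(-13.7))
12 240 401 [ 0.6407 -0.2275  0.1668] (np.float64(96.4), np.float64(0.4)) (np.float64(96.4), np.float64(14.4)) (np.float64(96.3), np.float64(-13.7))
16 240 401 [ 0.6401 -0.2274  0.1668] (np.float64(95.7), np.float64(0.4)) (np.float64(95.8), np.float64(14.4)) (np.float64(95.7), np.float64(-13.7))
20 241 400 [ 0.6394 -0.2273  0.1672] (np.float64(95.1), np.float64(0.4)) (np.float64(95.1), np.float64(14.3)) (np.float64(95.1), np.float64(-13.6))
24 241 400 [ 0.639  -0.2273  0.1661] (np.float64(94.5), np.float64(0.4)) (np.float64(94.5), np.float64(14.3)) (np.float64(94.4), np.float64(-13.6))
28 241 400 [ 0.6381 -0.2272  0.1673] (np.float64(93.8), np.fl
[... 1120 characters left out ...]
))
cam [ 0.62000392 -0.22575463  0.24419179] (np.float64(75.6), np.float64(-0.0))
brass 0 
col profile [(30, [41, 100, 188], [0.638, -0.228, 0.167]), (38, [50, 105, 190], [0.637, -0.227, 0.167]), (46, [47, 105, 194], [0.635, -0.227, 0.168]), (54, [50, 107, 195], [0.634, -0.227, 0.167]), (62, [48, 106, 193], [0.633, -0.227, 0.167]), (70, [42, 99, 187], [0.631, -0.227, 0.168]), (78, [48, 107, 194], [0.63, -0.227, 0.166]), (86, [48, 104, 190], [0.628, -0.227, 0.168]), (94, [38, 100, 187], [0.627, -0.226, 0.167]), (102, [42, 94, 176], [0.626, -0.226, 0.166]), (110, [33, 76, 153], [0.624, -0.226, 0.166]), (118, [19, 47, 88], [0.623, -0.226, 0.165]), (126, [255, 255, 255], [0.623, -0.226, 0.088])]
```

The arm's free end measures at gauge x≈78.3 mm, which matches the model, and the mark is at 72.7 mm. I'll advance 17.3 mm, lower the slab onto the floor and release.

Request:
step_arm:
  dp:
    - [0.8, 0, 0]
    - [0.7, -0.05, 0]
    - [0.2, 0, 0]
    - [0, 0, 0]
    - [0, 0, 0.1]
    - [0, 0, 0.1]
    - [0, 0, 0]
  roll: [-0.15, 0, 0, 0, 0, 0, 0]

```text
time: 10.63
eef_pos: [0.5703, -0.2215, 0.0678]
ee_rot: [0.999, -0.048, 0.0, 0.0]
ft_force: [-0.3, 0.1, 0.8]
finger_gap: 0.0091
grip_force: 30.0
```

```bash
python3 go.py .5696 -.2209 -5.5; python3 - <<'E'
from slab import *
c=cam('scene');hsv=cv2.cvtColor(c['pixels'],cv2.COLOR_RGB2HSV);H,S=hsv[...,0],hsv[...,1]
m=(H>45)&(H<85)&(S>90);m[:,:270]=0;m[:,330:]=0;m[:310]=0;m[370:]=0;a=np.argwhere(m);print(len(a),a.mean(0) if len(a) else '')
save(c,'s9',(230,280,370,400),5)
E
```

```text
[ 0.5703 -0.2215  0.0678] -5.51 tx ty cm [-0.07 -0.05] roll -0.01 F [-0.3  0.1  0.8] 10.6333
gauge x 25.7 y -0.5
13 [336.92307692 290.61538462]
```

Request:
step_arm:
  dp:
    - [0, 0, 0]
    - [0, 0, 0]
    - [0, 0, 0]
    - [0, 0, 0]
    - [0, 0, -1.5]
    - [0, 0, -3]
    - [0, 0, -3]
    - [0, 0, -3]
    - [0, 0, 0]
  roll: [0, 0, 0, 0, 0, 0, 0, 0, 0]
  jaw: 35

```text
time: 11.43
eef_pos: [0.5733, -0.2217, 0.1786]
ee_rot: [0.999, -0.048, 0.004, 0.001]
ft_force: [0.7, -0.0, 0.5]
finger_gap: 0.0307
grip_force: 0.0
```

Request:
step_arm:
  dp:
    - [-1.4, 3.3, 0]
    - [-1.4, 3.3, 0]
    - [-1.4, 3.3, 0]
    - [-1.4, 3.3, 0]
    - [0, 0, 2]
    - [0, 0, 2]
    - [0, 0, 2]
    - [0, 0, 1.5]
    - [0, 0, 0]
    - [0, 0, 0]
  roll: [0, 0, 0, 0, 0, 0, 0, 0, 0, 0]
  jaw: 0

```text
time: 12.27
eef_pos: [0.5012, -0.3467, 0.0965]
ee_rot: [0.999, -0.048, -0.001, -0.001]
ft_force: [0.1, -1.2, -0.4]
finger_gap: 0.0005
grip_force: 0.0
```

```bash
python3 go.py .5012 -.3485 -5.5; python3 - <<'E'
from slab import *
c=cam('scene');hsv=cv2.cvtColor(c['pixels'],cv2.COLOR_RGB2HSV);H,S=hsv[...,0],hsv[...,1]
m=(H>45)&(H<85)&(S>90);m[:,:270]=0;m[:,330:]=0;m[:310]=0;m[370:]=0;a=np.argwhere(m);print(len(a),a.mean(0) if len(a) else '')
c=cam('wrist');save(c,'w9')
E
```

```text
[ 0.5012 -0.3467  0.0965] -5.48 tx ty cm [0.02 0.18] roll 0.02 F [ 0.1 -1.2 -0.4] 12.2667
gauge x -31.1 y -131.7
17 [337.23529412 290.58823529]
```

View pics/w9.png

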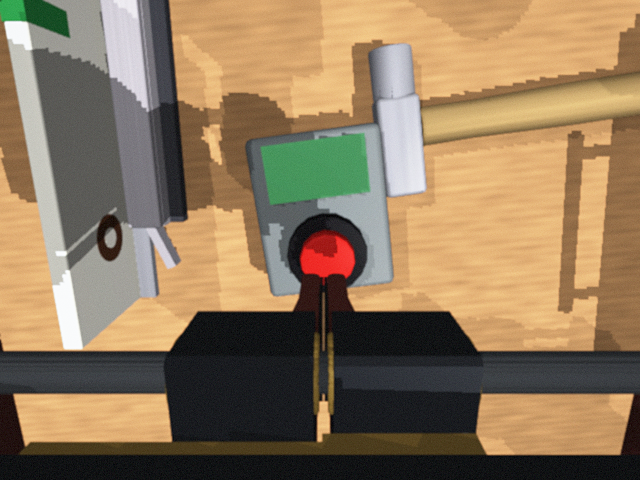

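The slab stands in the track at left, and the red button is at (328,258), right under the closed fingers. I'll press.

Request:
step_arm:
  dp:
    - [0, 0.15, 1]
    - [0, 0, 1]
    - [0, 0, 0.5]
    - [0, 0, 0.3]
    - [0, 0, 0.3]
  roll: [0, 0, 0, 0, 0]

```text
time: 12.78
eef_pos: [0.5013, -0.3484, 0.0656]
ee_rot: [0.999, -0.048, -0.0, -0.0]
ft_force: [1.1, -0.1, -0.4]
finger_gap: 0.0005
grip_force: 0.0
```

Request:
step_arm:
  dp:
    - [0, 0, 0.2]
    - [0, 0, 0.2]
    - [0, 0, 0]
  roll: [0, 0, 0]

```text
time: 13.03
eef_pos: [0.5014, -0.3485, 0.0619]
ee_rot: [0.999, -0.048, -0.0, -0.0]
ft_force: [-0.6, -1.1, -1.0]
finger_gap: 0.0003
grip_force: 0.0
```

Request:
step_arm:
  dp:
    - [0, 0, 0.2]
    - [0, 0, 0.2]
    - [0, 0, 0]
  roll: [0, 0, 0]

```text
time: 13.28
eef_pos: [0.5014, -0.3485, 0.058]
ee_rot: [0.999, -0.048, -0.0, -0.0]
ft_force: [-0.4, -0.2, -0.2]
finger_gap: 0.0006
grip_force: 0.0
```

Request:
step_arm:
  dp:
    - [0, 0, 0.2]
    - [0, 0, 0.1]
    - [0, 0, 0]
  roll: [0, 0, 0]

```text
time: 13.53
eef_pos: [0.5014, -0.3485, 0.055]
ee_rot: [0.999, -0.048, -0.0, -0.0]
ft_force: [0.4, -0.2, -0.1]
finger_gap: 0.0005
grip_force: 0.0
```

Request:
step_arm:
  dp:
    - [0, 0, 0.2]
    - [0, 0, 0.1]
    - [0, 0, 0]
  roll: [0, 0, 0]

```text
time: 13.78
eef_pos: [0.5013, -0.3484, 0.052]
ee_rot: [0.999, -0.048, -0.0, -0.0]
ft_force: [0.5, 0.5, 0.2]
finger_gap: 0.0003
grip_force: 0.0
```

```bash
python3 - <<'E'
from slab import *
c=cam('wrist');save(c,'w10',(220,120,420,320),3);P=pts(c);print(c['s']['ft_force'],c['s']['eef_pos'])
hsv=cv2.cvtColor(c['pixels'],cv2.COLOR_RGB2HSV);H,S,V=[hsv[...,i].astype(int) for i in range(3)]
m=((H<6)|(H>174))&(S>170)&(V>120);m[320:]=0
n,l,st,ce=cv2.connectedComponentsWithStats(m.astype(np.uint8))
for i in range(1,n):
    if st[i,4]>30:print(st[i],np.percentile(P[l==i],[5,50,95],axis=0).round(4))
for v in range(200,300,8): print(v,c['pixels'][v,325],P[v,325].round(4))
E
```

```text
[0.53067456 0.49651717 0.16301196] [ 0.50133536 -0.34843488  0.05195439]
[ 291  256   67   51 1228] [[ 0.4971 -0.3619  0.056 ]
 [ 0.51   -0.3498  0.0578]
 [ 0.5153 -0.3348  0.0591]]
200 [ 77 162 100] [ 0.539  -0.3523  0.038 ]
208 [ 76 158  98] [ 0.5351 -0.3519  0.038 ]
216 [ 95 106 105] [ 0.5307 -0.3515  0.0353]
224 [ 97 105 107] [ 0.5268 -0.3511  0.0359]
232 [11  6 13] [ 0.5239 -0.3509  0.0407]
240 [18 19 23] [ 0.5221 -0.3506  0.0489]
248 [18 20 22] [ 0.5184 -0.3503  0.0493]
256 [115  19  17] [ 0.5165 -0.3501  0.0558]
264 [175  32  28] [ 0.5135 -0.3498  0.0581]
272 [172  29  30] [ 0.5099 -0.3494  0.0584]
280 [29 21 23] [ 0.51   -0.3494  0.0688]
288 [30 18 19] [ 0.5103 -0.3494  0.0787]
296 [21 18 13] [ 0.5101 -0.3493  0.0863]
```

View pics/w10.png

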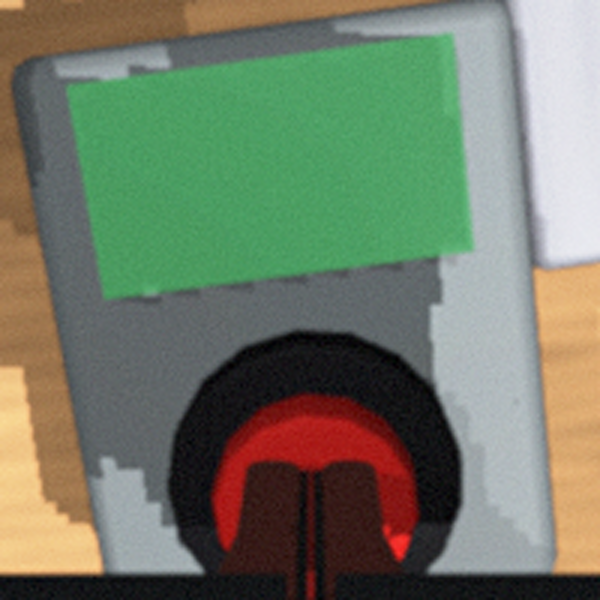

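The button is still up, with its red top at z≈0.058. By the camera the real fingertips sit about 9 mm behind the TCP, at row 274, so there has been no contact yet. I'll continue down in small steps.

Request:
step_arm:
  dp:
    - [0, 0, 0.2]
    - [0, 0, 0.2]
    - [0, 0, 0]
  roll: [0, 0, 0]

```text
time: 14.08
eef_pos: [0.5013, -0.3484, 0.0478]
ee_rot: [0.999, -0.048, -0.0, -0.0]
ft_force: [0.4, 0.2, 0.2]
finger_gap: 0.0008
grip_force: 0.0
```

Request:
step_arm:
  dp:
    - [0, 0, 0.1]
    - [0, 0, 0.1]
    - [0, 0, 0]
  roll: [0, 0, 0]

```text
time: 14.33
eef_pos: [0.5014, -0.3485, 0.0461]
ee_rot: [0.999, -0.048, -0.0, -0.0]
ft_force: [-0.0, -0.2, -0.2]
finger_gap: 0.0004
grip_force: 0.0
```

Request:
step_arm:
  dp:
    - [0, 0, 0.1]
    - [0, 0, 0.1]
    - [0, 0, 0]
  roll: [0, 0, 0]

```text
time: 14.58
eef_pos: [0.5016, -0.3486, 0.0443]
ee_rot: [0.999, -0.048, 0.0, 0.0]
ft_force: [-0.7, -0.2, 2.5]
finger_gap: 0.0004
grip_force: 1.0
```

Request:
step_arm:
  dp:
    - [0, 0, 0.1]
    - [0, 0, 0.1]
    - [0, 0, 0]
  roll: [0, 0, 0]

```text
time: 14.83
eef_pos: [0.5016, -0.3486, 0.0423]
ee_rot: [0.999, -0.048, 0.0, 0.0]
ft_force: [-0.8, 0.8, 3.4]
finger_gap: 0.0008
grip_force: 1.6
```

Request:
step_arm:
  dp:
    - [0, 0, 0.1]
    - [0, 0, 0.1]
    - [0, 0, 0]
  roll: [0, 0, 0]

```text
time: 15.08
eef_pos: [0.5016, -0.3486, 0.0402]
ee_rot: [0.999, -0.048, 0.0, 0.0]
ft_force: [0.1, 0.9, 5.2]
finger_gap: 0.0006
grip_force: 2.2
```

Request:
step_arm:
  dp:
    - [0, 0, 0.1]
    - [0, 0, 0.1]
    - [0, 0, 0]
  roll: [0, 0, 0]

```text
time: 15.33
eef_pos: [0.5016, -0.3486, 0.0394]
ee_rot: [0.999, -0.048, 0.0, 0.0]
ft_force: [-4.2, 2.9, 13.4]
finger_gap: 0.0005
grip_force: 6.5
```

The button is fully down (force stepped up to 13 N). I'll hold, then rise and look.

Request:
step_arm:
  dp:
    - [0, 0, 0]
    - [0, 0, 0]
    - [0, 0, 0]
    - [0, 0, 0]
    - [0, 0, 0]
    - [0, 0, 0]
    - [0, 0, 0]
    - [0, 0, 0]
    - [0, 0, 0]
    - [0, 0, 0]
  roll: [0, 0, 0, 0, 0, 0, 0, 0, 0, 0]

```text
time: 16.17
eef_pos: [0.5016, -0.3487, 0.0394]
ee_rot: [0.999, -0.048, 0.0, 0.0]
ft_force: [-4.9, 2.6, 14.0]
finger_gap: 0.0005
grip_force: 6.7
```

```bash
python3 - <<'E'
from slab import *
s=env.state();print(s['ft_force'],s['eef_pos'])
c=cam('wrist');print('screen',c['pixels'][160:200,260:360].reshape(-1,3).mean(0)); save(c,'w11')
c=cam('scene');hsv=cv2.cvtColor(c['pixels'],cv2.COLOR_RGB2HSV);H,S=hsv[...,0],hsv[...,1]
m=(H>45)&(H<85)&(S>90);m[:,:270]=0;m[:,330:]=0;m[:310]=0;m[370:]=0;a=np.argwhere(m);print(len(a),a.mean(0) if len(a) else '')
E
```

```text
[-4.85555274  2.59197139 13.96172919] [ 0.50162157 -0.34865124  0.03939245]
screen [ 77.97475 161.66375 101.50175]
15 [337.06666667 290.53333333]
```

Request:
step_arm:
  dp:
    - [0, 0, -1]
    - [0, 0, -2]
    - [0, 0, -3]
    - [0, 0, -3]
    - [0, 0, -3]
    - [0, 0, -2]
    - [0, 0, 0]
  roll: [0, 0, 0, 0, 0, 0, 0]

```text
time: 16.85
eef_pos: [0.5037, -0.3497, 0.1831]
ee_rot: [0.999, -0.048, 0.003, 0.002]
ft_force: [-0.4, -0.4, 0.4]
finger_gap: 0.0
grip_force: 0.0
```

```bash
python3 go.py .5703 -.2215 -5.5
```

```text
[ 0.5037 -0.3497  0.1831] -5.5 tx ty cm [  5.41 -13.4 ] roll 0.0 F [-0.4 -0.4  0.4] 16.85
gauge x -28.3 y -134.5
```

Request:
step_arm:
  dp:
    - [1.1, -2.7, 0]
    - [1.1, -2.7, 0]
    - [1.1, -2.7, 0]
    - [1.1, -2.7, 0]
    - [1, -2.6, 0]
    - [0, 0, 2]
    - [0, 0, 2]
    - [0, 0, 2]
    - [0, 0, 0]
    - [0, 0, 0]
  roll: [0, 0, 0, 0, 0, 0, 0, 0, 0, 0]
  jaw: 35

```text
time: 17.68
eef_pos: [0.567, -0.22, 0.1169]
ee_rot: [0.999, -0.048, -0.002, -0.001]
ft_force: [0.8, -0.5, -0.0]
finger_gap: 0.031
grip_force: 0.0
```

```bash
python3 go.py .5703 -.2215 -5.5;python3 - <<'E'
from slab import *
c=cam('wrist');save(c,'w12');P=pts(c)
m=(P[...,2]>.08)&(P[...,2]<.094);m[300:]=0;m[:,250:400]&=True;m[:,:250]=0;m[:,400:]=0
for v in range(130,300,20):
    u=np.where(m[v])[0]
    if len(u): print(v,u.min(),u.max(),ray(c,u.mean(),v,.086).round(4))
E
```

```text
[ 0.567  -0.22    0.1169] -5.48 tx ty cm [0.34 0.12] roll 0.02 F [ 0.8 -0.5 -0. ] 17.6833
gauge x 22.3 y 0.7
190 318 336 [ 0.6069 -0.2253  0.086 ]
210 318 336 [ 0.5965 -0.2242  0.086 ]
230 318 336 [ 0.5858 -0.2232  0.086 ]
250 318 336 [ 0.5747 -0.2222  0.086 ]
270 318 335 [ 0.5634 -0.2208  0.086 ]
290 318 335 [ 0.5518 -0.2197  0.086 ]
```

Request:
step_arm:
  dp:
    - [0.3, 0.12, 2]
    - [0, 0, 2]
    - [0, 0, 1.4]
    - [0, 0, 0]
    - [0, 0, 0]
  roll: [0, 0, 0, 0, 0]

```text
time: 18.15
eef_pos: [0.5713, -0.222, 0.065]
ee_rot: [0.999, -0.048, 0.0, 0.0]
ft_force: [0.4, -0.0, 0.3]
finger_gap: 0.0309
grip_force: 0.0
```

Request:
step_arm:
  dp:
    - [0, 0, 0]
    - [0, 0, 0]
    - [0, 0, 0]
    - [0, 0, 0]
    - [0, 0, 0]
    - [0, 0, 0]
  roll: [0, 0, 0, 0, 0, 0]
  jaw: 0

```text
time: 18.65
eef_pos: [0.5716, -0.2222, 0.0654]
ee_rot: [0.999, -0.048, 0.001, 0.0]
ft_force: [-1.1, 0.9, 6.2]
finger_gap: 0.0094
grip_force: 30.0
```

Request:
step_arm:
  dp:
    - [0, 0, -0.2]
    - [-0.5, 0, 0]
    - [-1, 0, 0]
    - [-1.5, 0, 0]
    - [-1.5, 0, 0]
    - [0, 0, 0]
  roll: [0, 0, 0, 0, 0, 0]

```text
time: 19.15
eef_pos: [0.5219, -0.2173, 0.0656]
ee_rot: [0.999, -0.048, -0.002, -0.0]
ft_force: [-3.0, 0.1, -3.2]
finger_gap: 0.0095
grip_force: 30.0
```

```bash
python3 go.py .389 -.204 -5.5;python3 - <<'E'
from slab import *
c=cam('wrist');save(c,'w13');slabs(c)
E
```

```text
[ 0.5219 -0.2173  0.0656] -5.53 tx ty cm [-13.36  -0.04] roll -0.03 F [-3.   0.1 -3.2] 19.15
gauge x -22.8 y -0.9
green [309 132  29  32 876] [ 0.585  -0.2225  0.086 ] [ 0.5849 -0.2224  0.085 ]
green [581 149  52  37 636] [ 0.5696 -0.3322  0.086 ] [ 0.5632 -0.3657  0.0386]
```

Request:
step_arm:
  dp:
    - [-2, 0, 0]
    - [-2.5, 0, 0]
    - [-2.5, 0, 0]
    - [-2.5, 0, 0]
    - [-2.5, 0, 0]
    - [-1.5, 0, 0]
    - [0, 0, -2]
    - [0, 0, -3]
    - [0, 0, -3]
    - [0, 0, -3]
    - [0, 0, 0]
  roll: [0, 0, 0, 0, 0, 0, 0, 0, 0, 0, 0]

```text
time: 20.12
eef_pos: [0.3949, -0.2057, 0.1814]
ee_rot: [0.999, -0.048, 0.004, 0.002]
ft_force: [1.9, -1.0, -5.0]
finger_gap: 0.0092
grip_force: 30.0
```

```bash
python3 go.py .549 .099 5.9
```

```text
[ 0.3949 -0.2057  0.1814] -5.48 tx ty cm [ 12.43 -31.8 ] roll -11.38 F [ 1.9 -1.  -5. ] 20.1167
gauge x -150.3 y -1.5
```

Request:
step_arm:
  dp:
    - [1.24, -3.18, 0]
    - [1.24, -3.18, 0]
    - [1.24, -3.18, 0]
    - [1.24, -3.18, 0]
    - [1.24, -3.18, 0]
    - [1.24, -3.18, 0]
    - [1.24, -3.18, 0]
    - [1.24, -3.18, 0]
    - [1.24, -3.18, 0]
    - [1.24, -3.18, 0]
    - [0, 0, 0]
    - [0, 0, 0]
  roll: [0, 0, 0, 0, 0, 0, 0, 0, 0, 0, -5.7, -5.7]

```text
time: 21.12
eef_pos: [0.5454, 0.1036, 0.1747]
ee_rot: [0.998, 0.056, -0.001, -0.001]
ft_force: [0.3, -1.2, -4.3]
finger_gap: 0.0097
grip_force: 29.9
```

Request:
step_arm:
  dp:
    - [0, 0, 0]
    - [0, 0, 2.5]
    - [0, 0, 2]
    - [0, 0, 0]
    - [0, 0, 0]
    - [0, 0, 0]
  roll: [0, 0, 0, 0, 0, 0]

```text
time: 21.62
eef_pos: [0.546, 0.1001, 0.1318]
ee_rot: [0.999, 0.051, 0.0, -0.0]
ft_force: [-0.4, 0.0, -3.4]
finger_gap: 0.0098
grip_force: 29.9
```

```bash
python3 go.py .549 .099 5.9; python3 - <<'E'
from slab import *
c=cam('wrist');save(c,'w14');slabs(c)
E
```

```text
[0.546  0.1001 0.1318] 5.81 tx ty cm [0.29 0.14] roll -0.09 F [-0.4  0.  -3.4] 21.6167
gauge x -29.2 y 317.2
green [198 102  33  25 722] [0.6187 0.1665 0.086 ] [0.6187 0.1673 0.0827]
green [310 132  28  32 833] [0.6072 0.107  0.086 ] [0.6091 0.1073 0.1539]
```

View pics/w14.png

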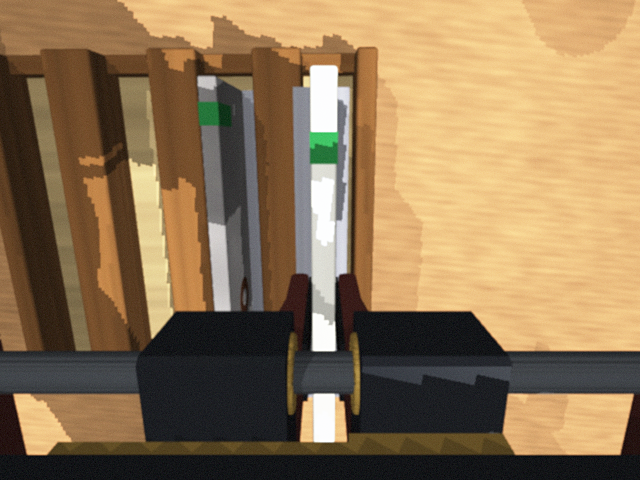

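The foot spans about u=293–350 while the slot walls are at about u=302–356, so it needs a small shift to the right. I'll measure the shift from the walls' depth.

```bash
cat > rackm.py <<'E'
from slab import *
def walls(c):
    P=pts(c);s=c['s'];a=np.radians(yaw(c));ex=np.array([np.cos(a),np.sin(a)]);ey=np.array([np.sin(a),-np.cos(a)])
    D=P[...,:2]-np.array(s['eef_pos'])[:2];tx=D@ex*1000;ty=D@ey*1000
    hsv=cv2.cvtColor(c['pixels'],cv2.COLOR_RGB2HSV);brown=(hsv[...,0]<20)&(hsv[...,1]>110)
    m=brown&(P[...,2]>.041)&(P[...,2]<.052);m[300:]=0
    for lo in range(30,95,10):
        y=np.sort(ty[m&(tx>lo)&(tx<lo+10)&(abs(ty)<110)]);
        if len(y)<20: continue
        g=np.where(np.diff(y)>6)[0]
        print('tx',lo+5,'gaps',[(round(y[i],1),round(y[i+1],1),round((y[i]+y[i+1])/2,1)) for i in g])
E
python3 - <<'E'
from rackm import *
c=cam('wrist');walls(c);print(c['cx'],c['cy'])
E
```

```text
tx 35 gaps [(np.float64(-78.4), np.float64(-43.6), np.float64(-61.0)), (np.float64(-20.4), np.float64(20.2), np.float64(-0.1))]
tx 45 gaps [(np.float64(-78.5), np.float64(-43.5), np.float64(-61.0)), (np.float64(-20.2), np.float64(19.9), np.float64(-0.2))]
tx 55 gaps [(np.float64(-78.5), np.float64(-43.8), np.float64(-61.1)), (np.float64(-20.2), np.float64(19.9), np.float64(-0.2))]
tx 65 gaps [(np.float64(-78.6), np.float64(-43.7), np.float64(-61.2)), (np.float64(-20.6), np.float64(19.9), np.float64(-0.4))]
tx 75 gaps [(np.float64(-78.6), np.float64(-43.9), np.float64(-61.3)), (np.float64(-20.3), np.float64(19.9), np.float64(-0.2))]
tx 85 gaps [(np.float64(-78.6), np.float64(-43.7), np.float64(-61.2)), (np.float64(-20.3), np.float64(19.7), np.float64(-0.3))]
tx 95 gaps [(np.float64(-78.5), np.float64(-44.3), np.float64(-61.4)), (np.float64(-14.5), np.float64(19.6), np.float64(2.6))]
323.10572555352445 239.10210765271842
```

Request:
step_arm:
  dp:
    - [0.3, 0.32, 0]
    - [0, 0, 0]
    - [0, 0, 2]
    - [0, 0, 1.5]
    - [0, 0, 0]
  roll: [0, 0, 0, 0, 0]

```text
time: 22.13
eef_pos: [0.5476, 0.0963, 0.0941]
ee_rot: [0.999, 0.051, -0.002, 0.0]
ft_force: [-1.2, -0.9, -4.4]
finger_gap: 0.0097
grip_force: 29.9
```

```bash
python3 go.py .549 .097 5.9; python3 - <<'E'
from rackm import *
c=cam('wrist');walls(c)
P=pts(c);a=P[100:280,280:365].reshape(-1,3);m=(a[:,2]>.036)&(a[:,2]<.056);s=c['s']['eef_pos']
E
```

```text
[0.5476 0.0963 0.0941] 5.88 tx ty cm [ 0.15 -0.05] roll -0.02 F [-1.2 -0.9 -4.4] 22.1333
gauge x -27.3 y 313.7
tx 35 gaps [(np.float64(-85.2), np.float64(-47.8), np.float64(-66.5)), (np.float64(-17.9), np.float64(16.0), np.float64(-0.9))]
tx 45 gaps [(np.float64(-85.3), np.float64(-47.8), np.float64(-66.6)), (np.float64(-18.1), np.float64(15.8), np.float64(-1.1))]
tx 55 gaps [(np.float64(-85.3), np.float64(-47.8), np.float64(-66.5)), (np.float64(-18.0), np.float64(15.8), np.float64(-1.1))]
tx 65 gaps [(np.float64(-85.2), np.float64(-47.6), np.float64(-66.4)), (np.float64(-18.0), np.float64(15.7), np.float64(-1.2))]
tx 75 gaps [(np.float64(-85.5), np.float64(-47.9), np.float64(-66.7)), (np.float64(-18.1), np.float64(15.7), np.float64(-1.2))]
tx 85 gaps [(np.float64(-85.5), np.float64(-47.9), np.float64(-66.7)), (np.float64(-18.2), np.float64(15.6), np.float64(-1.3))]
tx 95 gaps [(np.float64(-85.4), np.float64(-48.4), np.float64(-66.9)), (np.float64(-18.2), np.float64(15.6), np.float64(-1.3))]
```

Request:
step_arm:
  dp:
    - [0, 0, 1]
    - [0, 0, 1]
    - [0, 0, 0.5]
    - [0, 0, 0]
  roll: [0, 0, 0, 0]

```text
time: 22.52
eef_pos: [0.5481, 0.097, 0.07]
ee_rot: [0.999, 0.052, -0.001, 0.0]
ft_force: [-0.7, 0.0, -5.0]
finger_gap: 0.0098
grip_force: 29.9
```

Request:
step_arm:
  dp:
    - [0, 0, 0.3]
    - [0, 0, 0.2]
    - [0, 0, 0]
  roll: [0, 0, 0]

```text
time: 22.77
eef_pos: [0.549, 0.0973, 0.0662]
ee_rot: [0.999, 0.052, 0.0, -0.0]
ft_force: [0.0, 0.6, -4.1]
finger_gap: 0.0096
grip_force: 29.9
```

Request:
step_arm:
  dp:
    - [0, 0, 0]
    - [0, 0, 0]
    - [0, 0, 0]
    - [0, 0, 0]
    - [0, 0, -1.5]
    - [0, 0, -3]
    - [0, 0, -3]
    - [0, 0, -2]
    - [0, 0, 0]
    - [0, 0, 0]
  roll: [0, 0, 0, 0, 0, 0, 0, 0, 0, 0]
  jaw: 35

```text
time: 23.6
eef_pos: [0.5498, 0.0973, 0.1626]
ee_rot: [0.999, 0.051, 0.002, 0.0]
ft_force: [0.6, -0.2, 0.1]
finger_gap: 0.031
grip_force: 0.0
```

```bash
python3 go.py .549 .16 5.9; python3 - <<'E'
from rackm import *
c=cam('wrist');save(c,'w15');slabs(c)
c=cam('top');save(c,'t15')
E
```

```text
[0.5498 0.0973 0.1626] 5.9 tx ty cm [ 0.57 -6.24] roll -0.0 F [ 0.6 -0.2  0.1] 23.6
gauge x -25.2 y 314.9
green [209 113  28  20 538] [0.6186 0.1668 0.086 ] [0.6186 0.1675 0.0826]
green [313 135  17  19 309] [0.612  0.1059 0.086 ] [0.612  0.1059 0.0866]
```

White stands fully down in its slot. Now the grey slab.

Request:
step_arm:
  dp:
    - [0, -3.2, 0]
    - [0, -3.15, 0]
    - [0, 0, 0]
    - [0, 0, 2]
    - [0, 0, 2]
    - [0, 0, 0]
    - [0, 0, 0]
  roll: [0, 0, 0, 0, 0, 0, 0]

```text
time: 24.28
eef_pos: [0.5411, 0.16, 0.1196]
ee_rot: [0.999, 0.052, -0.002, 0.0]
ft_force: [-0.0, -0.2, -0.4]
finger_gap: 0.0308
grip_force: 0.0
```

```bash
cat > rel.py <<'E'
from rackm import *
c=cam('wrist');s=c['s'];a=np.radians(yaw(c));print(s['eef_pos'].round(4),np.degrees(a).round(2),s['ft_force'].round(1))
walls(c);hsv=cv2.cvtColor(c['pixels'],cv2.COLOR_RGB2HSV);H,S=hsv[...,0],hsv[...,1]
g=((H>45)&(H<85)&(S>110)).astype(np.uint8);g[285:]=0;g[:,:295]=0;g[:,350:]=0
n,l,st,ce=cv2.connectedComponentsWithStats(g)
for i in range(1,n):
    if st[i,4]>60:
        z=np.median(pts(c)[l==i][:,2]);p=ray(c,*ce[i],z)[:2]-s['eef_pos'][:2]
        print('mark',st[i],'z',z.round(4),'rel tx,ty mm',(1000*np.array([np.cos(a)*p[0]+np.sin(a)*p[1],np.sin(a)*p[0]-np.cos(a)*p[1]])).round(1))
E
python3 rel.py
```

```text
[0.5411 0.16   0.1196] 5.94 [-0.  -0.2 -0.4]
tx 35 gaps [(np.float64(-81.4), np.float64(-48.0), np.float64(-64.7)), (np.float64(-17.8), np.float64(16.0), np.float64(-0.9)), (np.float64(45.0), np.float64(79.8), np.float64(62.4))]
tx 45 gaps [(np.float64(-81.5), np.float64(-48.2), np.float64(-64.8)), (np.float64(-17.9), np.float64(16.0), np.float64(-1.0)), (np.float64(45.2), np.float64(79.8), np.float64(62.5))]
tx 55 gaps [(np.float64(-81.6), np.float64(-48.0), np.float64(-64.8)), (np.float64(-18.0), np.float64(16.0), np.float64(-1.0)), (np.float64(45.1), np.float64(79.6), np.float64(62.3))]
tx 65 gaps [(np.float64(-81.4), np.float64(-48.0), np.float64(-64.7)), (np.float64(-18.0), np.float64(16.1), np.float64(-1.0)), (np.float64(45.0), np.float64(80.3), np.float64(62.7))]
tx 75 gaps [(np.float64(-81.4), np.float64(-48.2), np.float64(-64.8)), (np.float64(-18.0), np.float64(15.9), np.float64(-1.1)), (np.float64(45.2), np.float64(79.8), np.float64(62.5))]
tx 85 gaps [(np.float64(-81.6), np.float64(-48.2), np.float64(-64.9)), (np.float64(-18.1), np.float64(15.8), np.float64(-1.2)), (np.float64(44.9), np.float64(79.6), np.float64(62.2))]
tx 95 gaps [(np.float64(-81.7), np.float64(-48.1), np.float64(-64.9)), (np.float64(-18.1), np.float64(15.8), np.float64(-1.2)), (np.float64(45.6), np.float64(79.6), np.float64(62.6))]
mark [312 102  21  25 507] z 0.0866 rel tx,ty mm [78.  -1.5]
```

Request:
step_arm:
  dp:
    - [0.2, -0.1, 2]
    - [0, 0, 2]
    - [0, 0, 1.4]
    - [0, 0, 0]
    - [0, 0, 0]
  roll: [0, 0, 0, 0, 0]

```text
time: 24.75
eef_pos: [0.5444, 0.1616, 0.0678]
ee_rot: [0.999, 0.052, -0.0, -0.0]
ft_force: [0.5, 0.0, 0.5]
finger_gap: 0.0309
grip_force: 0.0
```

Request:
step_arm:
  dp:
    - [0, 0, 0]
    - [0, 0, 0]
    - [0, 0, 0]
    - [0, 0, 0]
    - [0, 0, 0]
    - [0, 0, 0]
  roll: [0, 0, 0, 0, 0, 0]
  jaw: 0

```text
time: 25.25
eef_pos: [0.5449, 0.1614, 0.0682]
ee_rot: [0.999, 0.051, 0.001, 0.0]
ft_force: [-1.0, -1.7, 6.4]
finger_gap: 0.0091
grip_force: 30.0
```

Request:
step_arm:
  dp:
    - [0, 0, -1]
    - [0, 0, -2]
    - [0, 0, -3]
    - [0, 0, -3]
    - [0, 0, -2]
    - [0, 0, 0]
    - [0, 0, 0]
  roll: [0, 0, 0, 0, 0, 0, 0]

```text
time: 25.83
eef_pos: [0.5443, 0.1616, 0.1777]
ee_rot: [0.999, 0.052, 0.001, 0.0]
ft_force: [-1.0, -0.2, -4.2]
finger_gap: 0.0092
grip_force: 30.0
```

```bash
python3 rel.py | grep -v gaps; python3 go.py .389 -.204 -5.5
```

```text
[0.5443 0.1616 0.1777] 5.91 [-1.  -0.2 -4.2]
mark [310 103  28  32 885] z 0.196 rel tx,ty mm [74.1 -0.8]
[0.5435 0.1611 0.1763] 5.9 tx ty cm [-19.13  34.72] roll 11.4 F [-0.5 -0.1 -4.5] 25.8833
gauge x -37.5 y 377.7
```

Request:
step_arm:
  dp:
    - [-1.74, 3.16, 0]
    - [-1.74, 3.16, 0]
    - [-1.74, 3.16, 0]
    - [-1.74, 3.16, 0]
    - [-1.74, 3.16, 0]
    - [-1.74, 3.16, 0]
    - [-1.74, 3.16, 0]
    - [-1.74, 3.16, 0]
    - [-1.74, 3.16, 0]
    - [-1.74, 3.16, 0]
    - [-1.73, 3.12, 0]
    - [0, 0, 0]
  roll: [0, 0, 0, 0, 0, 0, 0, 0, 0, 0, 0, 5.7]

```text
time: 26.88
eef_pos: [0.3846, -0.2099, 0.1751]
ee_rot: [1.0, 0.0, -0.003, 0.001]
ft_force: [-0.3, 0.7, -3.6]
finger_gap: 0.0094
grip_force: 29.9
```

Request:
step_arm:
  dp:
    - [0, 0, 0]
    - [0, 0, 2.5]
    - [0, 0, 2.5]
    - [0, 0, 2]
    - [0, 0, 0]
    - [0, 0, 0]
    - [0, 0, 0]
  roll: [5.7, 0, 0, 0, 0, 0, 0]

```text
time: 27.47
eef_pos: [0.3897, -0.2033, 0.1074]
ee_rot: [0.999, -0.048, -0.0, -0.0]
ft_force: [0.8, 0.0, -4.9]
finger_gap: 0.0097
grip_force: 30.0
```

```bash
python3 go.py .389 -.2038 -5.5
```

```text
[ 0.3897 -0.2033  0.1074] -5.47 tx ty cm [-0.07  0.06] roll 0.03 F [ 0.8  0.  -4.9] 27.4667
gauge x -155.7 y 0.3
```

Request:
step_arm:
  dp:
    - [0, 0.05, 2]
    - [0, 0, 1.7]
    - [0, 0, 0]
    - [0, 0, 0]
    - [0.5, 0, 0]
    - [1, 0, 0]
    - [1, 0, 0]
    - [1, 0, 0]
    - [1, 0, 0]
    - [0.5, 0, 0]
    - [0, 0, 0]
  roll: [0, 0, 0, 0, 0, 0, 0, 0, 0, 0, 0]

```text
time: 28.38
eef_pos: [0.4413, -0.2086, 0.0703]
ee_rot: [0.999, -0.047, 0.001, -0.0]
ft_force: [1.1, 0.3, -4.5]
finger_gap: 0.0095
grip_force: 30.0
```

```bash
python3 go.py .5605 -.22 -5.5; python3 - <<'E'
from h import *
c=cam('wrist');save(c,'w20');g=c['pixels'].astype(int).mean(2)
P=pts(c);s=c['s'];a=np.radians(yaw(c))
D=P[...,:2]-s['eef_pos'][:2];ty=1000*(D@np.array([np.sin(a),-np.cos(a)]))
for v in (110,130,150,170):
    m=(abs(P[v,:,2]-.0175)<.004)&(abs(ty[v])<25);print(v,ty[v][m].min().round(1),ty[v][m].max().round(1), np.median(P[v,:,2][m]).round(4))
for v in (20,40,60):
    m=(abs(P[v,:,2]-.027)<.004)&(abs(ty[v])<40);y=np.sort(ty[v][m]);i=np.argmax(np.diff(y));print('lip gap',v,y[[0,i,i+1,-1]].round(1))
E
```

```text
[ 0.4413 -0.2086  0.0703] -5.44 tx ty cm [11.97  0.  ] roll 0.06 F [ 1.1  0.3 -4.5] 28.3833
gauge x -103.9 y -0.0
110 -22.7 23.5 0.0193
130 -24.7 24.8 0.0185
150 -14.2 15.4 0.0183
170 -14.3 15.1 0.0179
lip gap 20 [-28.   -8.2   8.2  28. ]
lip gap 40 [-28.4  -8.3   8.3  28.4]
lip gap 60 [-28.1  -8.    7.9  28.2]
```

Request:
step_arm:
  dp:
    - [1, 0, 0]
    - [1, 0, 0]
    - [1, 0, 0]
    - [1, 0, 0]
    - [1.5, 0, 0]
    - [1.5, 0, 0]
    - [1.5, 0, 0]
    - [1, 0, 0]
    - [0.4, 0, 0]
    - [0, 0, 0]
    - [0, 0, 0]
  roll: [0, 0, 0, 0, 0, 0, 0, 0, 0, 0, 0]

```text
time: 29.35
eef_pos: [0.5376, -0.2181, 0.0699]
ee_rot: [0.999, -0.048, -0.0, -0.0]
ft_force: [-0.8, 0.4, -5.2]
finger_gap: 0.0093
grip_force: 29.9
```

```bash
cat > mk.py <<'E'
from slab import *
g0=np.radians(-5.49);e=np.array([np.cos(g0),np.sin(g0)])
c=cam('wrist');hsv=cv2.cvtColor(c['pixels'],cv2.COLOR_RGB2HSV);H,S=hsv[...,0],hsv[...,1];P=pts(c)
G=((P[...,:2]-[.5248,-.2166])@e)*1000-20
m=((H>45)&(H<85)&(S>110));m[285:]=0;m[:,:290]=0;m[:,355:]=0
vv,uu=np.where(m);z=np.median(P[m][:,2]);p=ray(c,uu.mean(),vv.mean(),z)
print('mark rows',vv.min(),vv.max(),'z',z.round(4),'gauge x',(((p[:2]-[.5248,-.2166])@e)*1000-20).round(1))
b=(H>100)&(H<125)&(S>110)&(abs(P[...,2]-.167)<.006);b[:,:300]=0;b[:,350:]=0
print('arm end min gauge x',np.percentile(G[b],[0.2,1]).round(1) if b.any() else None)
E
python3 go.py .5605 -.22 -5.5; python3 mk.py
```

```text
[ 0.5376 -0.2181  0.0699] -5.48 tx ty cm [ 2.3  -0.02] roll 0.02 F [-0.8  0.4 -5.2] 29.35
gauge x -7.1 y -0.2
mark rows 102 283 z 0.0882 gauge x 66.8
arm end min gauge x [78.1 78.2]
```

Request:
step_arm:
  dp:
    - [0.8, 0, 0]
    - [0.8, 0, 0]
    - [0.5, 0, 0]
    - [0.2, 0, 0]
    - [0, 0, 0]
    - [0, 0, 0.1]
    - [0, 0, 0.1]
    - [0, 0, 0]
  roll: [0, 0, 0, 0, 0, 0, 0, 0]

```text
time: 30.07
eef_pos: [0.5614, -0.2208, 0.0688]
ee_rot: [0.999, -0.048, 0.001, 0.0]
ft_force: [1.1, -0.2, 0.2]
finger_gap: 0.0095
grip_force: 30.0
```

```bash
python3 go.py .5605 -.22 -5.5
```

```text
[ 0.5614 -0.2208  0.0688] -5.5 tx ty cm [-0.1  -0.07] roll -0.0 F [ 1.1 -0.2  0.2] 30.0667
gauge x 16.9 y -0.7
```

Request:
step_arm:
  dp:
    - [-0.08, 0, 0]
    - [0, 0, 0]
    - [0, 0, 0]
  roll: [0, 0, 0]

```text
time: 30.32
eef_pos: [0.561, -0.2206, 0.069]
ee_rot: [0.999, -0.048, 0.001, 0.0]
ft_force: [2.1, -0.3, 1.8]
finger_gap: 0.0096
grip_force: 30.0
```

Request:
step_arm:
  dp:
    - [0, 0, 0]
    - [0, 0, 0]
    - [0, 0, 0]
    - [0, 0, 0]
    - [0, 0, -1.5]
    - [0, 0, -3]
    - [0, 0, -3]
    - [0, 0, -3]
    - [0, 0, 0]
  roll: [0, 0, 0, 0, 0, 0, 0, 0, 0]
  jaw: 35

```text
time: 31.07
eef_pos: [0.563, -0.221, 0.1792]
ee_rot: [0.999, -0.048, 0.004, 0.001]
ft_force: [1.2, 0.5, -0.3]
finger_gap: 0.0307
grip_force: 0.0
```

```bash
python3 go.py .5012 -.3485 -5.5
```

```text
[ 0.563  -0.221   0.1792] -5.49 tx ty cm [-4.93 13.29] roll 0.01 F [ 1.2  0.5 -0.3] 31.0667
gauge x 18.4 y -0.7
```

Request:
step_arm:
  dp:
    - [-1.2, 3.3, 0]
    - [-1.2, 3.3, 0]
    - [-1.2, 3.3, 0]
    - [-1.2, 3.3, 0]
    - [0, 0, 3]
    - [0, 0, 3]
    - [0, 0, 2.5]
    - [0, 0, 2]
    - [0, 0, 0]
    - [0, 0, 0]
  roll: [0, 0, 0, 0, 0, 0, 0, 0, 0, 0]
  jaw: 0

```text
time: 31.9
eef_pos: [0.4989, -0.3466, 0.0672]
ee_rot: [0.999, -0.048, -0.001, -0.001]
ft_force: [0.0, 0.4, -0.7]
finger_gap: 0.0008
grip_force: 0.0
```

```bash
python3 go.py .5013 -.3485 -5.5; python3 - <<'E'
from slab import *
c=cam('scene');hsv=cv2.cvtColor(c['pixels'],cv2.COLOR_RGB2HSV);H,S=hsv[...,0],hsv[...,1]
m=(H>45)&(H<85)&(S>90);m[:,:270]=0;m[:,330:]=0;m[:310]=0;m[370:]=0;a=np.argwhere(m);print(len(a),a.mean(0) if len(a) else '')
E
```

```text
[ 0.4989 -0.3466  0.0672] -5.48 tx ty cm [0.26 0.17] roll 0.02 F [ 0.   0.4 -0.7] 31.9
gauge x -33.4 y -131.9
21 [337.71428571 290.71428571]
```

Request:
step_arm:
  dp:
    - [0.2, 0.15, 0.8]
    - [0, 0, 0.6]
    - [0, 0, 0.5]
    - [0, 0, 0.2]
    - [0, 0, 0.2]
    - [0, 0, 0.2]
    - [0, 0, 0]
  roll: [0, 0, 0, 0, 0, 0, 0]

```text
time: 32.53
eef_pos: [0.5014, -0.3488, 0.0432]
ee_rot: [0.999, -0.048, -0.0, -0.0]
ft_force: [-1.2, 1.1, 3.5]
finger_gap: 0.0005
grip_force: 1.3
```

Request:
step_arm:
  dp:
    - [0, 0, 0.1]
    - [0, 0, 0.1]
    - [0, 0, 0]
  roll: [0, 0, 0]

```text
time: 32.78
eef_pos: [0.5015, -0.3488, 0.0414]
ee_rot: [0.999, -0.048, -0.0, 0.0]
ft_force: [-2.5, 1.3, 4.4]
finger_gap: 0.0002
grip_force: 1.9
```

Request:
step_arm:
  dp:
    - [0, 0, 0.1]
    - [0, 0, 0.1]
    - [0, 0, 0.05]
    - [0, 0, 0]
  roll: [0, 0, 0, 0]

```text
time: 33.12
eef_pos: [0.5015, -0.3488, 0.0394]
ee_rot: [0.999, -0.048, -0.0, 0.0]
ft_force: [-3.5, 2.4, 9.3]
finger_gap: 0.0003
grip_force: 4.9
```

Request:
step_arm:
  dp:
    - [0, 0, 0]
    - [0, 0, 0]
    - [0, 0, 0]
    - [0, 0, 0]
    - [0, 0, 0]
    - [0, 0, 0]
    - [0, 0, 0]
    - [0, 0, 0]
    - [0, 0, 0]
    - [0, 0, 0]
    - [0, 0, 0]
  roll: [0, 0, 0, 0, 0, 0, 0, 0, 0, 0, 0]

```text
time: 34.03
eef_pos: [0.5016, -0.3488, 0.0395]
ee_rot: [0.999, -0.048, 0.0, 0.0]
ft_force: [-3.2, 2.3, 9.9]
finger_gap: 0.0003
grip_force: 5.0
```

Request:
step_arm:
  dp:
    - [0, 0, -1]
    - [0, 0, -2]
    - [0, 0, -3]
    - [0, 0, -3]
    - [0, 0, -3]
    - [0, 0, -2]
    - [0, 0, 0]
  roll: [0, 0, 0, 0, 0, 0, 0]

```text
time: 34.62
eef_pos: [0.5042, -0.3502, 0.1841]
ee_rot: [0.999, -0.048, 0.004, 0.002]
ft_force: [0.3, -0.3, -0.1]
finger_gap: 0.0007
grip_force: 0.0
```

Request:
step_arm:
  dp:
    - [1, -2.7, 0]
    - [1, -2.7, 0]
    - [1, -2.7, 0]
    - [1, -2.7, 0]
    - [0.7, -2.5, 0]
    - [0, 0, 2]
    - [0, 0, 2]
    - [0, 0, 2]
    - [0, 0, 0]
    - [0, 0, 0]
  roll: [0, 0, 0, 0, 0, 0, 0, 0, 0, 0]
  jaw: 35

```text
time: 35.45
eef_pos: [0.5603, -0.2207, 0.1177]
ee_rot: [0.999, -0.048, -0.001, -0.0]
ft_force: [0.1, -0.5, 0.2]
finger_gap: 0.0308
grip_force: 0.0
```

```bash
python3 go.py .561 -.2206 -5.5;python3 - <<'E'
from slab import *
c=cam('wrist');P=pts(c)
m=(P[...,2]>.08)&(P[...,2]<.094);m[300:]=0;m[:,:250]=0;m[:,400:]=0
for v in range(190,300,40):
    u=np.where(m[v])[0]
    if len(u): print(v,u.min(),u.max(),ray(c,u.mean(),v,.086).round(4))
E
```

```text
[ 0.5603 -0.2207  0.1177] -5.48 tx ty cm [ 0.07 -0.02] roll 0.02 F [ 0.1 -0.5  0.2] 35.45
gauge x 15.7 y -0.7
190 315 333 [ 0.6003 -0.2243  0.086 ]
230 315 333 [ 0.579  -0.2223  0.086 ]
270 316 333 [ 0.5566 -0.2204  0.086 ]
```

Request:
step_arm:
  dp:
    - [0.1, 0, 2]
    - [0, 0, 2]
    - [0, 0, 1.3]
    - [0, 0, 0]
    - [0, 0, 0]
  roll: [0, 0, 0, 0, 0]

```text
time: 35.92
eef_pos: [0.5622, -0.2211, 0.0662]
ee_rot: [0.999, -0.048, -0.0, -0.0]
ft_force: [-0.1, 0.2, 0.6]
finger_gap: 0.0309
grip_force: 0.0
```

Request:
step_arm:
  dp:
    - [0, 0, 0]
    - [0, 0, 0]
    - [0, 0, 0]
    - [0, 0, 0]
    - [0, 0, 0]
    - [0, 0, 0]
  roll: [0, 0, 0, 0, 0, 0]
  jaw: 0

```text
time: 36.42
eef_pos: [0.5626, -0.2213, 0.0667]
ee_rot: [0.999, -0.048, 0.001, 0.0]
ft_force: [-0.7, -0.7, 6.4]
finger_gap: 0.0093
grip_force: 30.0
```

Request:
step_arm:
  dp:
    - [0, 0, -0.2]
    - [-0.5, 0, 0]
    - [-1, 0, 0]
    - [-1.5, 0, 0]
    - [-1.5, 0, 0]
    - [0, 0, 0]
  roll: [0, 0, 0, 0, 0, 0]

```text
time: 36.92
eef_pos: [0.5127, -0.2166, 0.0669]
ee_rot: [0.999, -0.048, -0.002, -0.0]
ft_force: [-2.2, 0.2, -2.4]
finger_gap: 0.0097
grip_force: 30.0
```

```bash
python3 go.py .389 -.2045 -5.5;python3 rel.py|grep mark; python3 mk.py
```

```text
[ 0.5127 -0.2166  0.0669] -5.54 tx ty cm [-1.243e+01 -1.000e-02] roll -0.04 F [-2.2  0.2 -2.4] 36.9167
gauge x -32.0 y -1.1
mark [309 105  28  34 904] z 0.0866 rel tx,ty mm [72.9 -0.9]
mark rows 105 138 z 0.0868 gauge x 42.9
arm end min gauge x None
```

Request:
step_arm:
  dp:
    - [-2, 0, 0]
    - [-2.5, 0, 0]
    - [-2.5, 0, 0]
    - [-2.5, 0, 0]
    - [-2.5, 0, 0]
    - [-1.5, 0, 0]
    - [0, 0, -2]
    - [0, 0, -3]
    - [0, 0, -3]
    - [0, 0, -3]
    - [0, 0, 0]
    - [0, 0, 0]
  roll: [0, 0, 0, 0, 0, 0, 0, 0, 0, 0, 0, 0]

```text
time: 38.02
eef_pos: [0.3843, -0.2044, 0.179]
ee_rot: [0.999, -0.048, 0.002, 0.001]
ft_force: [0.6, -0.3, -6.3]
finger_gap: 0.0101
grip_force: 30.0
```

```bash
python3 go.py .5449 .1614 5.9; python3 rel.py | grep mark; python3 - <<'E'
from slab import *
c=cam('top');save(c,'t21');P=pts(c);m=(P[...,2]>.078)&(P[...,2]<.092);m[:175]=0;m[290:]=0;m[:,:175]=0;m[:,300:]=0;p=P[m];print(m.sum(),p.mean(0).round(4),p.min(0).round(3),p.max(0).round(3))
E
```

```text
[ 0.3843 -0.2044  0.179 ] -5.49 tx ty cm [ 12.48 -37.95] roll -11.39 F [ 0.6 -0.3 -6.3] 38.0167
gauge x -161.0 y -1.3
mark [309 105  28  33 883] z 0.1992 rel tx,ty mm [72.8 -0.9]
341 [0.5476 0.0998 0.0859] [0.453 0.086 0.078] [0.642 0.114 0.092]
```

Request:
step_arm:
  dp:
    - [1.04, -3.16, 0]
    - [1.04, -3.16, 0]
    - [1.04, -3.16, 0]
    - [1.04, -3.16, 0]
    - [1.04, -3.16, 0]
    - [1.04, -3.16, 0]
    - [1.04, -3.16, 0]
    - [1.04, -3.16, 0]
    - [1.04, -3.16, 0]
    - [1.04, -3.16, 0]
    - [1.04, -3.16, 0]
    - [1.04, -3.16, 0]
  roll: [0, 0, 0, 0, 0, 0, 0, 0, 0, 0, 0, 0]

```text
time: 39.12
eef_pos: [0.5428, 0.163, 0.1751]
ee_rot: [0.999, -0.048, -0.002, 0.0]
ft_force: [0.8, -0.0, -3.8]
finger_gap: 0.0096
grip_force: 29.9
```

Request:
step_arm:
  dp:
    - [0, 0, 0]
    - [0, 0, 0]
    - [0, 0, 0]
    - [0, 0, 2.5]
    - [0, 0, 2]
    - [0, 0, 0]
    - [0, 0, 0]
    - [0, 0, 0]
  roll: [-5.7, -5.7, 0, 0, 0, 0, 0, 0]

```text
time: 39.78
eef_pos: [0.5435, 0.1617, 0.133]
ee_rot: [0.999, 0.051, -0.0, -0.0]
ft_force: [1.2, -0.5, -4.0]
finger_gap: 0.0098
grip_force: 29.9
```

```bash
python3 go.py .5455 .1614 5.9; python3 rel.py
```

```text
[0.5435 0.1617 0.133 ] 5.82 tx ty cm [0.2  0.05] roll -0.08 F [ 1.2 -0.5 -4. ] 39.7833
gauge x -37.6 y 378.4
[0.5435 0.1617 0.133 ] 5.82 [ 1.2 -0.5 -4. ]
tx 35 gaps [(np.float64(-80.0), np.float64(-46.6), np.float64(-63.3)), (np.float64(-20.5), np.float64(17.5), np.float64(-1.5)), (np.float64(46.6), np.float64(81.2), np.float64(63.9))]
tx 45 gaps [(np.float64(-80.0), np.float64(-46.3), np.float64(-63.1)), (np.float64(-21.0), np.float64(17.4), np.float64(-1.8)), (np.float64(46.4), np.float64(80.9), np.float64(63.7))]
tx 55 gaps [(np.float64(-80.2), np.float64(-46.5), np.float64(-63.3)), (np.float64(-20.7), np.float64(17.3), np.float64(-1.7)), (np.float64(46.4), np.float64(81.3), np.float64(63.8))]
tx 65 gaps [(np.float64(-80.2), np.float64(-46.7), np.float64(-63.5)), (np.float64(-20.5), np.float64(17.2), np.float64(-1.7)), (np.float64(46.4), np.float64(81.0), np.float64(63.7))]
tx 75 gaps [(np.float64(-80.2), np.float64(-46.9), np.float64(-63.6)), (np.float64(-20.6), np.float64(17.4), np.float64(-1.6)), (np.float64(46.3), np.float64(80.9), np.float64(63.6))]
tx 85 gaps [(np.float64(-80.2), np.float64(-46.9), np.float64(-63.5)), (np.float64(-20.8), np.float64(17.2), np.float64(-1.8)), (np.float64(46.7), np.float64(81.0), np.float64(63.9))]
tx 95 gaps [(np.float64(-80.4), np.float64(-46.9), np.float64(-63.7)), (np.float64(-17.0), np.float64(17.1), np.float64(0.0)), (np.float64(47.0), np.float64(80.6), np.float64(63.8))]
mark [310 105  28  33 899] z 0.1527 rel tx,ty mm [73.  -0.7]
```

Request:
step_arm:
  dp:
    - [0.2, 0.08, 0]
    - [0, 0, 2]
    - [0, 0, 1.5]
    - [0, 0, 1]
    - [0, 0, 1]
    - [0, 0, 0.4]
    - [0, 0, 0]
  roll: [0, 0, 0, 0, 0, 0, 0]

```text
time: 40.42
eef_pos: [0.5449, 0.161, 0.073]
ee_rot: [0.999, 0.052, -0.001, 0.0]
ft_force: [-0.3, 0.2, -4.7]
finger_gap: 0.0096
grip_force: 30.0
```

Request:
step_arm:
  dp:
    - [0, 0, 0.3]
    - [0, 0, 0.2]
    - [0, 0, 0.1]
    - [0, 0, 0]
  roll: [0, 0, 0, 0]

```text
time: 40.75
eef_pos: [0.5455, 0.1612, 0.0678]
ee_rot: [0.999, 0.052, 0.0, -0.0]
ft_force: [-0.1, 0.8, -4.4]
finger_gap: 0.0096
grip_force: 30.0
```

Request:
step_arm:
  dp:
    - [0, 0, 0.1]
    - [0, 0, 0]
  roll: [0, 0]

```text
time: 40.92
eef_pos: [0.5455, 0.1611, 0.0668]
ee_rot: [0.999, 0.052, 0.0, -0.0]
ft_force: [0.3, -0.4, -4.6]
finger_gap: 0.0094
grip_force: 30.0
```

Request:
step_arm:
  dp:
    - [0, 0, 0]
    - [0, 0, 0]
    - [0, 0, 0]
    - [0, 0, 0]
    - [0, 0, -1.5]
    - [0, 0, -3]
    - [0, 0, -3]
    - [0, 0, -3]
    - [0, 0, -3]
    - [0, 0, -3]
    - [0, 0, 0]
    - [0, 0, 0]
  roll: [0, 0, 0, 0, 0, 0, 0, 0, 0, 0, 0, 0]
  jaw: 35

```text
time: 41.92
eef_pos: [0.5464, 0.1616, 0.2337]
ee_rot: [0.999, 0.052, 0.002, -0.0]
ft_force: [0.0, 0.6, 0.3]
finger_gap: 0.0308
grip_force: 0.0
```

Request:
step_arm:
  dp:
    - [-3, 0, 0]
    - [-3, 0, 0]
    - [-3, 0, 0]
    - [-2, 0, 0]
    - [0, 0, 0]
    - [0, 0, 0]
  roll: [0, 0, 0, 0, 0, 0]

```text
time: 42.42
eef_pos: [0.4353, 0.1492, 0.2312]
ee_rot: [0.999, 0.052, -0.0, 0.001]
ft_force: [-0.4, -0.2, 0.3]
finger_gap: 0.0305
grip_force: 0.0
```

```bash
python3 - <<'E'
from slab import *
c=cam('wrist');save(c,'w30');slabs(c);a=c['pixels'][:,:,::-1]
b=cam('top')['pixels'][:,:,::-1]
cv2.imwrite('pics/fin.png',np.hstack([cv2.resize(a,(400,300)),cv2.resize(b,(400,300))]))
E
```

```text
green [  0 208  49  77 996] [0.3892 0.3937 0.086 ] [0.3626 0.4481 0.0121]
```

View pics/fin.png

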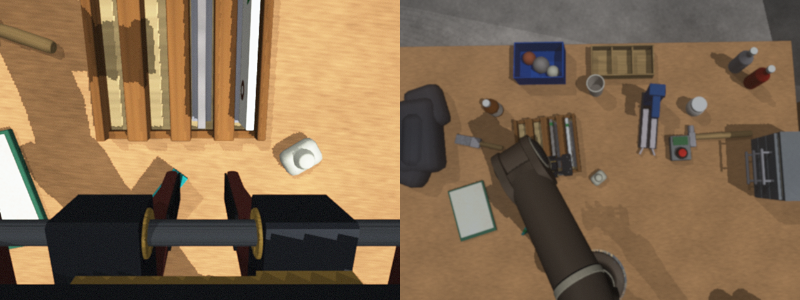

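Both slabs are in their slots, grey at (200,60) and white at (247,65) in the left half, and the rest of the table looks undisturbed. I'll check the slab heights and hand in.

```bash
python3 - <<'E'
from slab import *
c=cam('wrist');P=pts(c)
for n,u0,u1 in(('grey',300,345),('white',380,425)):
    p=P[:200,u0:u1].reshape(-1,3);p=p[(p[:,2]>.075)&(p[:,2]<.11)];print(n,len(p),np.percentile(p[:,2],[10,50,90]).round(4),p.mean(0).round(4))
print(env.sign_off())
E
```

```text
grey 2590 [0.0851 0.0861 0.0871] [0.529  0.1599 0.0861]
white 3069 [0.0818 0.086  0.0871] [0.5368 0.0986 0.0853]
the job is handed in; nothing more can be done
None
```

I read the white slab and then the grey one (terracotta and black were not in the rack), stood both fully back in their slots, and handed the job in at about 42 s. By my measurements each green mark was within about 1 mm of the needle tip; the hand-in returned no verdict.

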